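Put the micrometer clamp caps back on their own halves

TASK

The aligner's micrometer lies in two lower clamp halves on the sloping bed, and the caps of those clamps hang on the peg rail. Lift the two caps that belong here off their pegs and put each one on the lower half it was made with, so that its keys go into the slots and it sits fully home on the slope; then let go. The cap left over, whose legs match neither half, stays hanging on its peg, and the two objectives under the pegs and the brass ring at the bed stay where they are.

Things in the scene. Friction and masses are not known exactly. Their poses are not given: they have to be found in the camera images.
- cap_narrow: Narrow aluminium U-shaped clamp cap hung by its arch on a peg. Origin: midway between the feet of its legs. z up, x across the legs, y through the arch (along the peg); in mm: 22 thick in y. Leg centres x = +-18, legs 14 wide (overall 50); arch roof z = 22, crown to z = 36, grip tab 24 (x) by 22 (y) to z = 58. Key under each leg 8 (x) by 10 (y), tapered, to z = -10. Same after a half turn about z. 160 g. 
- cap_wide: Wide aluminium U-shaped clamp cap hung by its arch on a peg. Origin: midway between the feet of its legs. z up, x across the legs, y through the arch (along the peg); in mm: 22 thick in y. Leg centres x = +-32, legs 14 wide (overall 78); arch roof z = 22, crown to z = 36, grip tab 24 (x) by 22 (y) to z = 58. Key under each leg 8 (x) by 10 (y), tapered, to z = -10. Same after a half turn about z. 160 g. 
- cap_mid: Left-over middle aluminium U-shaped clamp cap hung by its arch on a peg. Origin: midway between the feet of its legs. z up, x across the legs, y through the arch (along the peg); in mm: 22 thick in y. Leg centres x = +-25, legs 14 wide (overall 64); arch roof z = 22, crown to z = 36, grip tab 24 (x) by 22 (y) to z = 58. Key under each leg 8 (x) by 10 (y), tapered, to z = -10. Same after a half turn about z. 160 g. 
- base_narrow: Narrow steel lower clamp half, fixed on the slope. Origin: centre of its split face, on the shaft axis. z: normal of that face, 30 deg from vertical; y along the shaft, level; x across, uphill. Face 63 by 34 mm; key slots at x = +-18, each 11 (x) by 13 (y), 12 deep. Shaft 16 mm thick here. Cap home: feet on the face, origins and axes agree (or a half turn about z). 
- base_wide: Wide steel lower clamp half, fixed on the slope. Origin: centre of its split face, on the shaft axis. z: normal of that face, 30 deg from vertical; y along the shaft, level; x across, uphill. Face 91 by 34 mm; key slots at x = +-32, each 11 (x) by 13 (y), 12 deep. Shaft 38 mm thick here. Cap home: feet on the face, origins and axes agree (or a half turn about z). 120 mm from the narrow one.
- rack: fixed peg rail on a black foot 320 mm long, 12 thick. Origin on the table under the row. Three level pegs at y = -105, 0, 105 mm point to its -x: 14 wide, flat top 100 above the table, from the rail (x = 43 to 57, no higher than the pegs) to x = -39 with a 7 mm lip. A cap hangs near x = 0 on each, in any order.
- objective: bystander: microscope objective, steel, 30 mm across and 40 mm tall, stands on the rack's foot between two pegs; origin under its centre
- objective_short: bystander: short brass objective, 32 mm across and 26 mm tall, stands on the rack's foot between the other two pegs; origin under its centre
- spacer: bystander: small brass ring, 36 mm across and 12 mm high, lies on the sloping bed's foot in front of the slope; origin under its centre
Things that resemble listed ones, but are neither listed nor needed, are in the scene too. Leave any black or green look-alike of the cap_mid alone.

How it is judged:
By the outcome, as a careful person would: the job done as asked, in the order asked, and still so for the second after the job is handed in, with the robot touching nothing.
It also fails if it takes over 61 s, if anything falls off the work surface, if the arm or the gripper's body presses on something with over 40 N, if the wrist force passes 120 N, or if a joint passes its speed limit or range.

ROBOT

A 6-joint arm with a two-finger parallel gripper is mounted at the origin on the work surface. World frame = base frame: x ahead of the robot, y to its left, z up, the work surface at z = 0. Lengths are in m, angles in rad, forces in N, time in s.
With the tool pointing down it reaches from about 0.3 to 0.775 m from the base axis. Payload 14.6 kg.
Tool frame: the origin (TCP) lies at the very end of the fingers, on their centre line; the grasp point (between the pads) lies 19 mm behind it; x points along the fingers, z is the direction in which the jaws open and shut, and the axes are right-handed (so a half turn about x gives the same grasp; the last joint's range is limited). The gripper opens to 94 mm and grips with 3 to 60 N. Pads are 16 mm wide; open, the fingers measure 119 mm over their backs; the gripper's body (75 mm by 177 mm) begins 78 mm behind the grasp point.
Start: joints at [-1.404, 0.3, 1.521, -0, 1.321, -0.067], TCP at [0.127, -0.535, 0.205] pointing down, gripper open.
Joint ranges: [-3.03, 3.03], [-0.79, 2.21], [0.23, 2.52], [-1.04, 4.18], [0, 3.07], [-2.55, 2.55]. Speed limits (rad/s): [2.22, 2.22, 2.57, 3.14, 3.14, 3.14].

INTERFACE

Orientations are given as [roll, pitch, yaw] about the fixed x, y, z axes, in that order (R = Rz(yaw) Ry(pitch) Rx(roll)).
In Python, from station import ctrl gives the robot as it stands. The module is installed in compiled form; this text tells all that it offers.
- The arm moves only by the tool servo_tool, never from a script. Its argument "motion" is one flat list of numbers, 4 for each row, row after row: the shift along the tool's x, y, z in mm, then the turn about the tool's x in degrees. In form: [dx, dy, dz, roll, dx, dy, dz, roll, ...]. A call has 1 to 20 rows; each row is the pose to reach, as a shift and turn from the pose commanded when the call began, along the tool's axes at that moment; what a row does not reach only later rows make up. A row lasts 1/8 s, in which the tool goes at most 62.5 mm and 10.7 degrees, less where a joint would pass 70% of its speed; a pose out of reach is approached as far as the arm can. A call with a gripper value outside its range is refused whole. "gripper" is the opening, from 0 (shut) to 1 (fully open), set as the call begins (left out, the last holds). The fingers move at their own pace and stop on an object; "force" is the grip in N (left out, the last holds). Time passes only in rows, so rows that repeat a pose let the fingers close. It gives the time, the measured TCP pose, the force and the opening at its end, in the units of the state.
- ctrl.get_obs(): the state, without advancing time (a new reading comes with each control period).
- ctrl.camera(name): name is "scene" or "top" or "wrist"; returns a dict with "color" (480x640x3 uint8, red, green, blue), "z_map" (480x640 float32, m along the optical axis (not along the pixel's ray), 0 where there is no reading), "fx", "fy", "cx", "cy" (pixels), "dist_coeffs" ([k1, k2, p1, p2, k3] as OpenCV has them; the pictures are not rectified), "rvec" (rotation vector, rad) and "tvec" (3), from world to camera coordinates, as OpenCV has them. Camera axes: x right, y down, z forward; pixel columns grow to the right and rows downward; lengths in m; the calibration is good to about 2 mm. A picture is of the moment at which its call begins.
- ctrl.hand_in(): hands the job in, once; it reports no verdict.
The state is a dict: "time_s": time; "qpos": joint angles; "joint_vel": joint speeds; "tau": joint torques, N m; "ee_pos": TCP position; "eef_rot": TCP orientation; "force": force on the tool from outside, world axes, zero at the start; "moment": the same for the moment, N m; "grip_width": finger opening in m.
Only numpy, scipy, OpenCV 4.12 (cv2) and the standard library are available. Lean on these libraries where they do the work, as an engineer would, in place of code of your own. Each camera call takes 0.05 s, during which the arm holds its last target.

## Working session

There is one attempt and no reset: what is moved stays moved. The work goes in short steps, Python scripts to look and compute and a tool call to move; the robot and the scene stay as the last step left them, time stands still between calls to the robot, and variables do not carry over. Pictures are saved under pics/ and viewed, and the job is handed in when it is done.

Besides the shell and the picture viewer there is one more tool, called after ">>>" in YAML: its name, and indented under it one key for each argument. servo_tool: Moves the arm, as the interface text tells. Its arguments: {"type":"object","properties":{"motion":{"type":"array","items":{"type":"number"}},"gripper":{"type":"number"},"force":{"type":"number"}},"required":["motion"]}

```bash
mkdir -p pics; cat > h.py <<'E'
import numpy as np, cv2
from station import ctrl
from scipy.spatial.transform import Rotation as Ro
def cam(n):
    c=ctrl.camera(n); c['R']=cv2.Rodrigues(np.array(c['rvec'],float))[0]; c['t']=np.array(c['tvec'],float).ravel()
    c['K']=np.array([[c['fx'],0,c['cx']],[0,c['fy'],c['cy']],[0,0,1]]); return c
def save(c,f,crop=None,s=1):
    im=c['color'][:,:,::-1]
    if crop: x0,y0,x1,y1=crop; im=im[y0:y1,x0:x1]
    if s!=1: im=cv2.resize(im,None,fx=s,fy=s,interpolation=cv2.INTER_CUBIC)
    cv2.imwrite('pics/'+f,im)
def rays(c,uv):
    p=cv2.undistortPoints(np.array(uv,float).reshape(-1,1,2),c['K'],np.array(c['dist_coeffs'],float)).reshape(-1,2)
    d=np.c_[p,np.ones(len(p))]
    return -c['R'].T@c['t'], d@c['R']   # d in world, z-depth 1
def pts(c,uv):
    uv=np.array(uv).reshape(-1,2); o,d=rays(c,uv); z=c['z_map'][uv[:,1].astype(int),uv[:,0].astype(int)]
    return o+d*z[:,None]
def cloud(c):
    v,u=np.mgrid[0:480,0:640]; P=pts(c,np.c_[u.ravel(),v.ravel()]).reshape(480,640,3); P[c['z_map']==0]=np.nan; return P
def plane(c,uv,z):
    o,d=rays(c,uv); return o+d*((z-o[2])/d[:,2])[:,None]
def proj(c,P):
    return cv2.projectPoints(np.array(P,float).reshape(-1,1,3),np.array(c['rvec'],float),c['t'],c['K'],np.array(c['dist_coeffs'],float))[0].reshape(-1,2)
E
python3 - <<'E'
from h import *
import pickle
for n in ('scene','top','wrist'):
    c=cam(n); save(c,n+'0.png'); pickle.dump(c,open(n+'0.pkl','wb')); print(n,-c['R'].T@c['t'],c['fx'],c['dist_coeffs'],(c['z_map']>0).mean())
print(ctrl.get_obs())
E
```

```text
scene [0.71912744 0.37931015 0.66165051] 448.11171735776367 [0.01425087 0.         0.         0.         0.        ] 0.9958854166666666
top [ 0.410109   -0.04438354  0.83635413] 437.37821908524774 [-0.03904302  0.          0.          0.          0.        ] 0.9960677083333334
wrist [ 0.20479648 -0.51761101  0.38482102] 432.62388207486885 [0.03679934 0.         0.         0.         0.        ] 0.9960319010416666
{'time_s': 0.15, 'qpos': array([-1.40359509e+00,  3.00324075e-01,  1.52139841e+00,  2.21519657e-05,
        1.32067114e+00, -6.66150654e-02]), 'joint_vel': array([-2.21519997e-03, -1.34310099e-03, -1.67035540e-03, -1.22496310e-04,
        1.81241023e-03, -6.08551091e-05]), 'tau': array([ 7.67634829e-04, -5.31964481e+01, -3.52823925e+01,  7.08137965e-02,
        2.35698855e-02, -6.32525371e-05]), 'ee_pos': array([ 0.12739584, -0.53486162,  0.20504426]), 'eef_rot': array([3.04819357, 1.56999507, 1.71120805]), 'force': array([-0.55324519, -0.19283828, -0.18633177]), 'moment': array([ 0.02771068, -0.00442267, -0.01548813]), 'grip_width': 0.09376407836035348}
```

View pics/scene0.png

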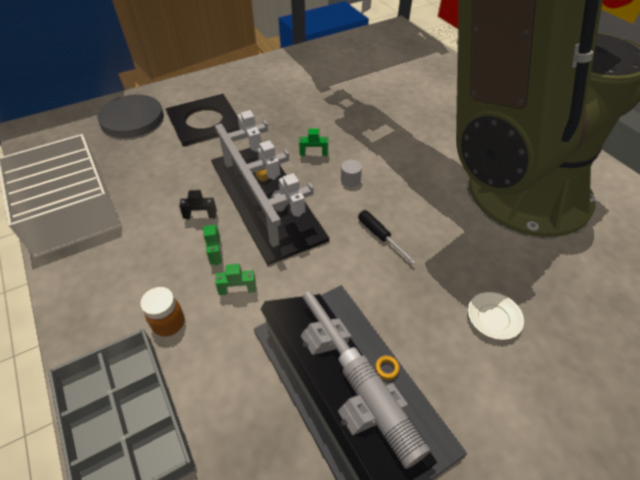

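View pics/top0.png

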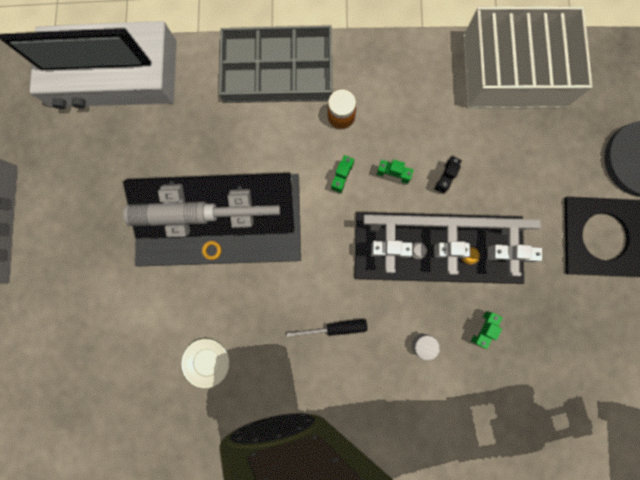

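View pics/wrist0.png

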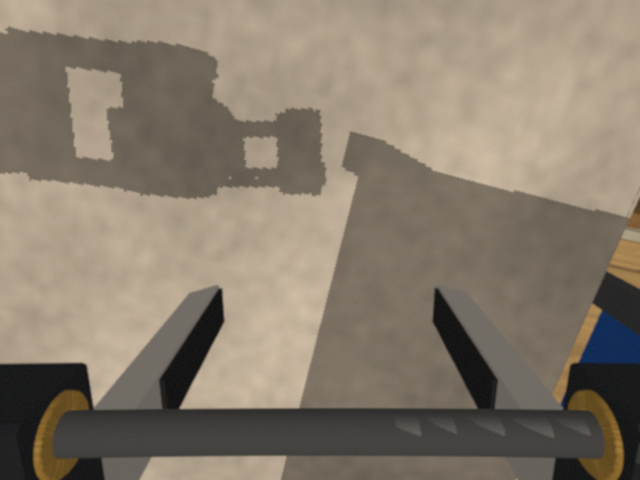

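The scene view shows the rack with three light caps around (250,125), (265,155) and (290,195), and the bed with both halves at (325,335) and (360,410). The green and black look-alikes lie on the table. The top view shows the caps at about x=393, 454 and 518, y=250, and the halves at (240,208) and (173,212). Next I'll measure.

```bash
python3 - <<'E'
from h import *
import pickle
t=pickle.load(open('top0.pkl','rb')); s=pickle.load(open('scene0.pkl','rb'))
save(t,'topR.png',(340,195,560,295),3.6); save(t,'topB.png',(115,165,310,275),4); save(s,'sceR.png',(170,90,350,270),3.2); save(s,'sceB.png',(250,280,470,480),2.9)
for n,c in (('top',t),('scene',s)):
    P=cloud(c)
    # tabs: high points near rack
    m=(P[...,2]>.112)&(P[...,2]<.16)&(P[...,1]<-.05)&(P[...,0]>.2)&(P[...,0]<.5)
    k,l,st,ce=cv2.connectedComponentsWithStats(m.astype(np.uint8))
    for i in range(1,k):
        if st[i,4]>15:
            q=P[l==i]; print(n,'hi',ce[i].round(1),st[i,4],np.median(q,0).round(4),q.min(0).round(3),q.max(0).round(3))
            top=q[q[:,2]>.13]
            if len(top)>3: print('   tabtop',len(top),top.mean(0).round(4),top.min(0).round(4),top.max(0).round(4))
E
```

```text
top hi [392.4 247.6] 509 [ 0.4795 -0.1431  0.1155] [ 0.468 -0.177  0.112] [ 0.492 -0.113  0.139]
   tabtop 206 [ 0.4799 -0.145   0.1356] [ 0.4696 -0.157   0.1302] [ 0.491  -0.1328  0.1389]
top hi [454.3 248.4] 392 [ 0.4766 -0.2427  0.1323] [ 0.466 -0.272  0.112] [ 0.488 -0.223  0.139]
   tabtop 202 [ 0.4773 -0.2468  0.1353] [ 0.4667 -0.2587  0.1302] [ 0.4883 -0.2358  0.1389]
top hi [518.6 252. ] 607 [ 0.4701 -0.3465  0.1153] [ 0.457 -0.393  0.112] [ 0.483 -0.315  0.139]
   tabtop 218 [ 0.4698 -0.3523  0.1352] [ 0.4589 -0.3656  0.13  ] [ 0.4822 -0.3404  0.1388]
scene hi [155.   2.] 106 [ 0.4774 -0.9733  0.1183] [ 0.429 -0.983  0.112] [ 0.5   -0.965  0.131]
scene hi [249.  122.2] 303 [ 0.4721 -0.3424  0.1213] [ 0.458 -0.391  0.112] [ 0.482 -0.313  0.138]
   tabtop 102 [ 0.4701 -0.3508  0.1345] [ 0.458  -0.3659  0.1302] [ 0.4805 -0.3395  0.1379]
scene hi [268.1 151.4] 294 [ 0.4781 -0.2367  0.1256] [ 0.465 -0.269  0.112] [ 0.487 -0.221  0.137]
   tabtop 125 [ 0.4771 -0.2445  0.1347] [ 0.4649 -0.2598  0.1302] [ 0.4871 -0.2332  0.1372]
scene hi [292.1 186.4] 390 [ 0.4817 -0.1339  0.1235] [ 0.468 -0.176  0.112] [ 0.491 -0.111  0.138]
   tabtop 144 [ 0.4798 -0.1429  0.1349] [ 0.4678 -0.157   0.13  ] [ 0.49   -0.1315  0.1376]
```

View pics/topR.png

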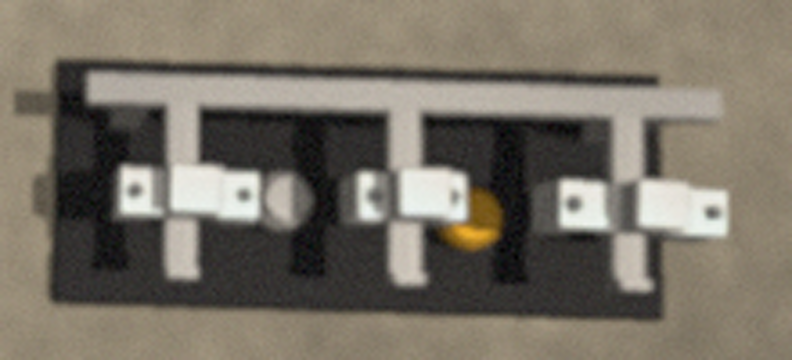

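View pics/topB.png

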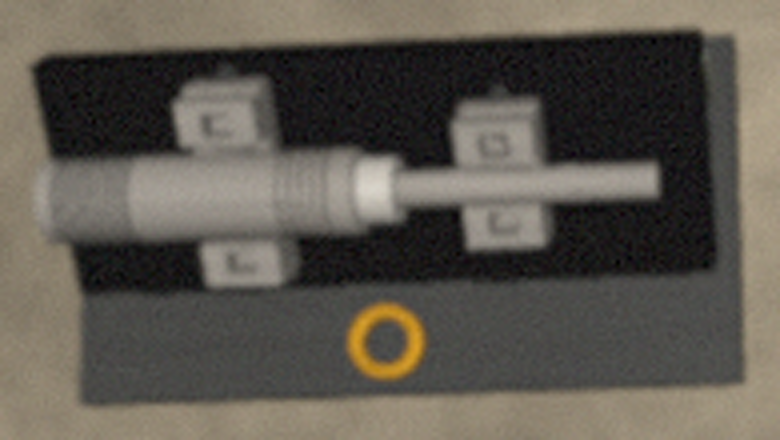

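View pics/sceR.png

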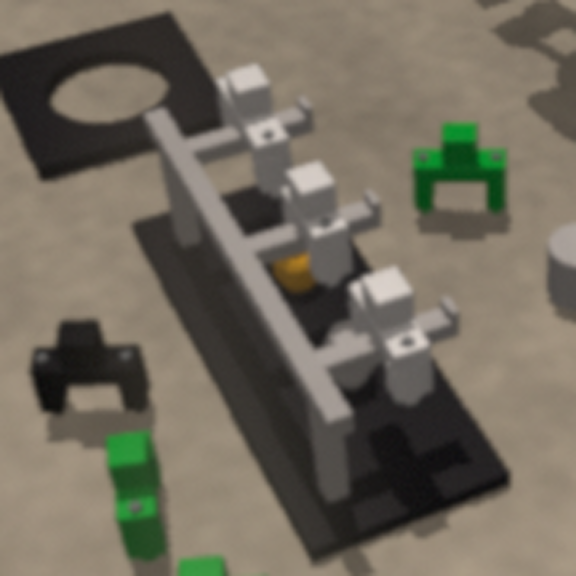

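View pics/sceB.png

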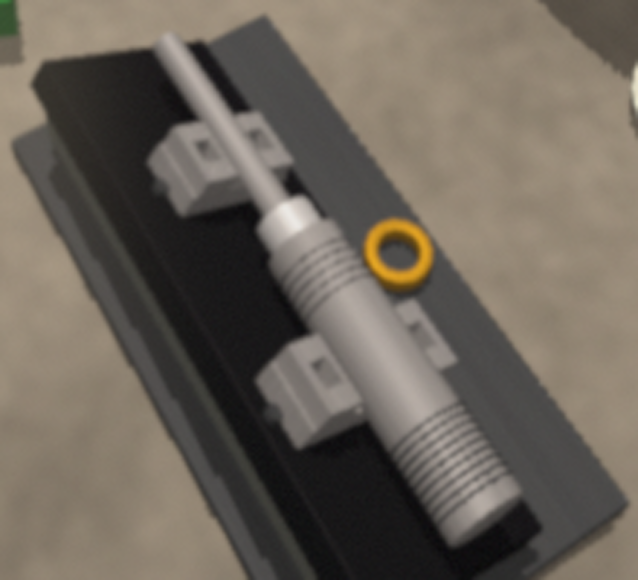

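Sizes from the depth: the cap at y=-0.145 spans 64 mm, so it is cap_mid. The one at y=-0.247 spans 49 mm, so it is cap_narrow. The one at y=-0.352 spans 78 mm, so it is cap_wide. Next are the cap yaw and the bed geometry.

```bash
python3 - <<'E'
from h import *
import pickle
t=pickle.load(open('top0.pkl','rb')); s=pickle.load(open('scene0.pkl','rb'))
for n,c in (('top',t),('scene',s)):
    P=cloud(c)
    for y0 in (-.145,-.246,-.352):
        m=(P[...,2]>.109)&(P[...,2]<.145)&(abs(P[...,1]-y0)<.048)&(abs(P[...,0]-.475)<.022)
        q=P[m][:,:2].astype(np.float32)*1000; r=cv2.minAreaRect(q); print(n,y0,len(q),np.round(r[0],1),np.round(r[1],1),round(r[2],2))
    # lightcoloured base px: points by height near bed
    col=c['color'].astype(int).sum(2)
    m=(P[...,1]>0.05)&(P[...,1]<.45)&(P[...,0]>.40)&(P[...,0]<.65)&(P[...,2]>.02)
    q=P[m]; print(n,'bed',q.min(0),q.max(0))
P=cloud(t)
# bed slope plane: dark pixels
col=t['color'].astype(int).sum(2)
m=(col<110)&(P[...,1]>0.08)&(P[...,1]<.42)&(P[...,0]>.42)&(P[...,0]<.62)&(P[...,2]>.015)
q=P[m]
for _ in range(4):
    ce=q.mean(0); n=np.linalg.svd(q-ce,full_matrices=False)[2][2]; n*=np.sign(n[2]); q=q[abs((q-ce)@n)<.004]
print('slope n',n,np.degrees(np.arccos(n[2])),len(q),ce)
D=(P-ce)@n
import sys
np.save('slope.npy',np.array([ce,n]))
v=np.zeros((480,640),np.uint8); v[:]=np.clip(np.nan_to_num(D)*1000*2.5+40,0,255)
cv2.imwrite('pics/D.png',cv2.resize(v[165:275,115:310],None,fx=4,fy=4,interpolation=0))
for (u,w) in [(162,190),(180,190),(168,202),(186,225),(170,235),(235,195),(246,195),(236,216),(245,228),(270,210),(180,212)]: print(u,w,P[w,u].round(4),round(D[w,u]*1000,1))
E
```

```text
top -0.145 544 [ 480.2 -145.1] [63.7 22.4] 86.91
top -0.246 416 [ 477.1 -247.2] [48.9 22. ] 88.42
top -0.352 666 [ 470.2 -354.2] [78.3 22.6] 85.77
top bed [0.47214913 0.05002528 0.02012466] [0.62355326 0.3260242  0.10818586]
scene -0.145 426 [ 478.8 -143.8] [64.6 22.8] 87.42
scene -0.246 324 [ 476.1 -245.8] [50.4 22.3] 88.72
scene -0.352 333 [ 468.9 -353.2] [81.7 22.5] 86.39
scene bed [0.47245914 0.05003381 0.02006388] [0.6221561  0.32663565 0.10777727]
slope n [-0.50123159 -0.01191568  0.86523113] 30.090892446116477 3720 [0.57247595 0.19448828 0.06744163]
162 190 [0.5864 0.2468 0.1049] 24.8
180 190 [0.5886 0.2193 0.0933] 14.0
168 202 [0.5699 0.2443 0.0822] 13.5
186 225 [0.5322 0.2195 0.0562] 10.2
170 235 [0.5129 0.2449 0.0661] 28.1
235 195 [0.5767 0.1208 0.0988] 25.9
246 195 [0.5758 0.1011 0.1014] 28.9
236 216 [0.5433 0.1227 0.0799] 26.3
245 228 [0.5275 0.1145 0.0403] -0.0
270 210 [0.551  0.061  0.0911] 32.8
180 212 [0.548  0.2155 0.1009] 41.0
```

View pics/D.png

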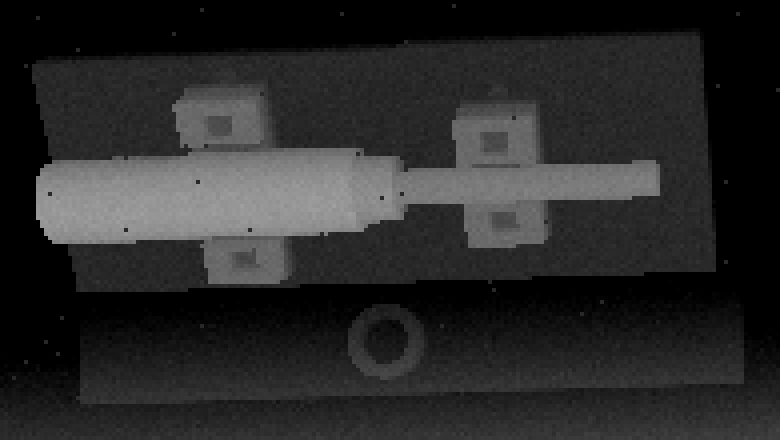

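```bash
cat > bed.py <<'E'
from h import *
def bed(c,tag):
    P=cloud(c); ce,n=np.load('slope.npy'); D=(P-ce)@n
    near=(P[...,1]>.08)&(P[...,1]<.29)&(P[...,0]>.47)&(P[...,0]<.64)
    # slope plane refit
    q=P[near&(abs(D)<.005)&(c['color'].astype(int).sum(2)<130)]
    if len(q)>200:
        for _ in range(4):
            a=q.mean(0); nn=np.linalg.svd(q-a,full_matrices=False)[2][2]; nn*=np.sign(nn[2]); q=q[abs((q-a)@nn)<.003]
        print(tag,'slope n',nn.round(4),np.degrees(np.arccos(nn[2])).round(2),len(q)); D=(P-a)@nn; n=nn
    ux=np.array([-n[0],-n[1],0]); ux/=np.linalg.norm(ux); uy=np.array([-ux[1],ux[0],0]); ex=np.cross(uy,n)
    # in-plane coords
    X=P@ex; Y=P@uy
    hist=D[near&(D>.018)&(D<.031)]
    h,e=np.histogram(hist,bins=np.arange(.018,.032,.0005)); k=h.argmax(); print('face D mode',e[k]+.00025,h)
    return P,D,n,ex,uy,X,Y,near
E
python3 - <<'E'
from bed import *
import pickle
for nme in ('top','scene'):
    c=pickle.load(open(nme+'0.pkl','rb'))
    P,D,n,ex,uy,X,Y,near=bed(c,nme)
    print(ex,uy)
w=pickle.load(open('wrist0.pkl','rb')); print('wrist opt axis',w['R'][2],'x',w['R'][0],'y',w['R'][1])
from h import ctrl
o=ctrl.get_obs(); R=Ro.from_euler('xyz',o['eef_rot']).as_matrix(); print(R.round(3)); print('cam in tool',R.T@(-w['R'].T@w['t']-o['ee_pos']), 'axes in tool',(w['R']@R).round(3))
E
```

```text
top slope n [-0.5009 -0.0122  0.8654] 30.07 3150
face D mode 0.025750000000000006 [ 13  11  21   9  12  16  18  15  14  20  25  32  58  70 101 117 114  92
  98  54  50  30  36  40  33  29   0   0]
[0.86513844 0.02101222 0.50109278] [-0.02428053  0.99970518  0.        ]
scene slope n [-0.492  -0.0081  0.8706] 29.48 3729
face D mode 0.025750000000000006 [ 41  36  38  35  36  53  49  59  57  59  67  59  85 130 191 232 222 142
  88  63  52  63  46  69  48  56   0   0]
[0.870447   0.01424521 0.49205598] [-0.01636321  0.99986611  0.        ]
wrist opt axis [-0.26618823 -0.06273897 -0.96187715] x [ 2.32014521e-01 -9.72712024e-01 -7.61615785e-04] y [-0.93558168 -0.2233722   0.27348085]
[[-0.     0.973  0.232]
 [ 0.001  0.232 -0.973]
 [-1.     0.    -0.001]]
cam in tool [-0.1797717   0.07930478  0.00100801] axes in tool [[-0.     0.     1.   ]
 [-0.274 -0.962  0.   ]
 [ 0.962 -0.274  0.   ]]
```

Choices: the look-alikes are black at top px (447,175) and green at (343,174), (395,171) and (488,330); none of these will be touched. On the pegs, (393,248) is mid and stays, (454,248) is narrow and goes first, and (518,252) is wide and goes second.

The tool can only point straight down. So I'll grip each tab across its 22 mm faces, lift it, and turn it 30° in the grip by pressing one key on its own peg. Then I'll set it along the slope normal. First I hover over the narrow cap.

>>> servo_tool:
  motion: [4, 50, -25, -10, 8, 100, -50, -20, 12, 150, -75, -30, 16, 200, -100, -40, 20, 250, -125, -50, 25, 300, -150, -60, 30, 355, -175, -68, 35, 407, -200, -75, 35, 407, -200, -75, 35, 407, -200, -75]
  gripper: 1
  force: 20

```text
time_s: 1.4
ee_pos: [0.4767, -0.2463, 0.1702]
eef_rot: [2.812, 1.57, 2.784]
force: [-0.4, -0.7, 0.5]
grip_width: 0.0943
```

```bash
python3 - <<'E'
from h import *
import pickle
c=cam('wrist'); save(c,'w1.png'); pickle.dump(c,open('w1.pkl','wb'))
P=cloud(c)
for y0 in (-.145,-.246,-.352):
    m=(P[...,2]>.109)&(P[...,2]<.142)&(abs(P[...,1]-y0)<.048)&(abs(P[...,0]-.475)<.022)
    q=P[m][:,:2].astype(np.float32)*1000
    if len(q)>20: r=cv2.minAreaRect(q); print(y0,len(q),np.round(r[0],1),np.round(r[1],1),round(r[2],2), P[m][:,2].max())
o=ctrl.get_obs(); print(o['time_s'],o['ee_pos'],o['eef_rot']); R=Ro.from_euler('xyz',o['eef_rot']).as_matrix(); print(R.round(3), np.degrees(np.arctan2(R[1,1],R[0,1])))
E
```

```text
-0.145 6120 [ 479.9 -146.9] [63.9 22.5] 86.93 0.1390396572141388
-0.246 3323 [ 476.8 -249.1] [50.3 22. ] 88.32 0.13881774671372019
-0.352 2168 [ 470.3 -355.8] [79.7 22.5] 85.73 0.138134351493141
1.45 [ 0.47638896 -0.24674509  0.17039429] [3.03654785 1.57047478 3.00705039]
[[-0.     0.029  1.   ]
 [ 0.     1.    -0.029]
 [-1.     0.    -0.   ]] 88.30991935683655
```

View pics/w1.png

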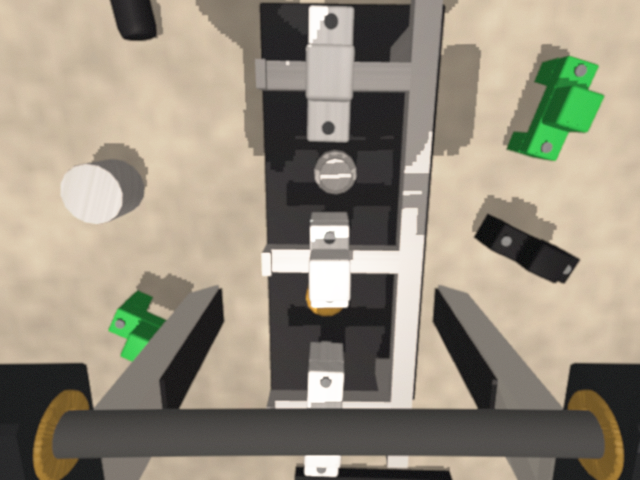

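The wrist view shows the narrow cap under the TCP at px (330,265), between the pads, with a 50 mm span that confirms narrow. The mid cap is at (330,75). I'll descend and grip.

>>> servo_tool:
  motion: [30, -0.5, 0, 0, 50, -0.5, 0, 0, 60, -0.5, 0, 0, 60, -0.5, 0, 0]

```text
time_s: 1.95
ee_pos: [0.4765, -0.2472, 0.1104]
eef_rot: [2.672, 1.57, 2.642]
force: [0.5, -0.1, 0.9]
grip_width: 0.0938
```

>>> servo_tool:
  motion: [0, 0, 0, 0, 0, 0, 0, 0, 0, 0, 0, 0, 0, 0, 0, 0, 0, 0, 0, 0, 0, 0, 0, 0]
  gripper: 0
  force: 20

```text
time_s: 2.7
ee_pos: [0.477, -0.2467, 0.1104]
eef_rot: [2.881, 1.571, 2.853]
force: [0.1, 0.3, 0.5]
grip_width: 0.0371
```

>>> servo_tool:
  motion: [0, 0, 0, 0, 0, 0, 0, 0, 0, 0, 0, 0, 0, 0, 0, 0]

```text
time_s: 3.2
ee_pos: [0.477, -0.2467, 0.1104]
eef_rot: [-0.397, 1.571, -0.425]
force: [-0.7, 0.0, 0.6]
grip_width: 0.0219
```

>>> servo_tool:
  motion: [-15, 0, 0, 0, -35, 0, 0, 0, -50, 0, 0, 0, -50, 0, 0, 0]

```text
time_s: 3.7
ee_pos: [0.4774, -0.2469, 0.1618]
eef_rot: [-0.498, 1.569, -0.526]
force: [-0.2, 0.0, -1.1]
grip_width: 0.0221
```

```bash
python3 - <<'E'
from h import *
import pickle
for n in ('wrist','scene'):
    c=cam(n); save(c,n[0]+'2.png',None if n=='wrist' else (170,50,370,250),1 if n=='wrist' else 3); pickle.dump(c,open(n[0]+'2.pkl','wb'))
o=ctrl.get_obs(); print(o['time_s'],o['ee_pos'],o['force'],o['grip_width'])
E
```

```text
3.8 [ 0.47681524 -0.24656805  0.16012603] [-0.73606533  0.42289659 -1.92605118] 0.021621537050123017
```

View pics/w2.png

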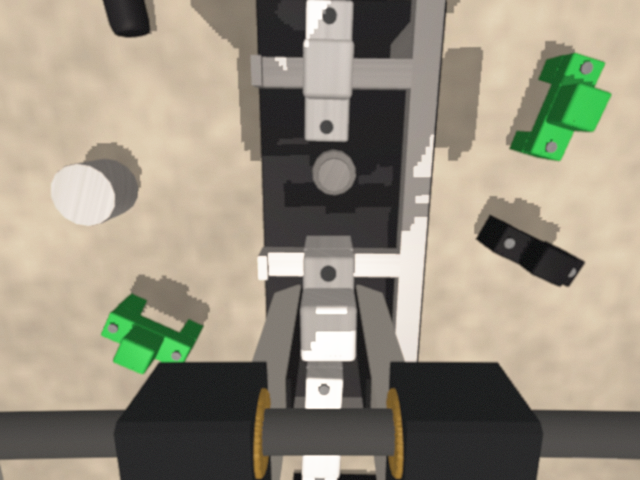

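View pics/s2.png

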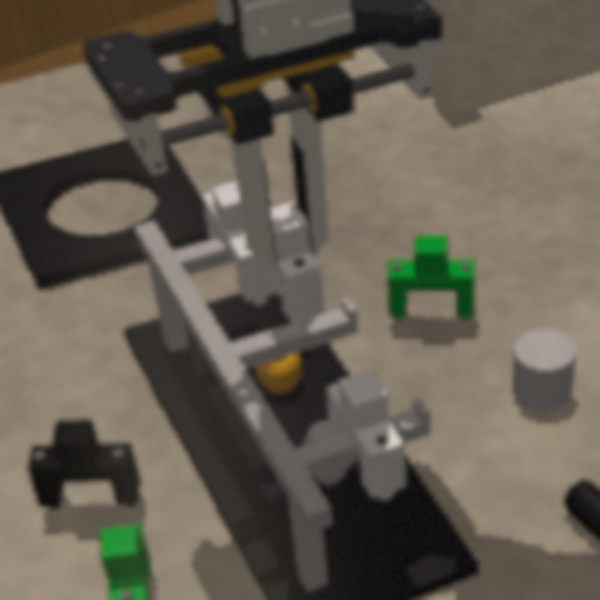

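The narrow cap is held upright between the pads at wrist px (328,320), and the fingers are clear of the mid cap. I'll measure the peg tops for the tilting push.

```bash
python3 - <<'E'
from h import *
import pickle
for f in ('top0','scene0','w1','w2'):
    P=cloud(pickle.load(open(f+'.pkl','rb')))
    for xr in ((.442,.462),(.494,.51)):
      for y0 in (-.145,-.25,-.355):
        m=(P[...,2]>.094)&(P[...,2]<.106)&(abs(P[...,1]-y0)<.02)&(P[...,0]>xr[0])&(P[...,0]<xr[1])
        if m.sum()>10: q=P[m]; print(f,xr,m.sum(),q.mean(0).round(4),np.percentile(q[:,1],[3,97]).round(4))
c=pickle.load(open('w2.pkl','rb'));P=cloud(c)
# held cap, points above .15
m=(P[...,2]>.15)&(P[...,2]<.175)&(abs(P[...,0]-.477)<.009)&(abs(P[...,1]+.235)<.04); m[360:]=0
q=P[m]; print('crown leg',len(q),q.mean(0),q.min(0),q.max(0))
m=(P[...,2]>.178)&(P[...,2]<.195)&(abs(P[...,0]-.477)<.009)&(abs(P[...,1]+.245)<.03); m[361:]=0
q=P[m]; print('tab top',len(q),q.mean(0),q.min(0),q.max(0))
E
```

```text
top0 (0.442, 0.462) 94 [ 0.4528 -0.1426  0.1005] [-0.1497 -0.1358]
top0 (0.442, 0.462) 102 [ 0.4518 -0.2469  0.0994] [-0.2536 -0.2412]
top0 (0.442, 0.462) 98 [ 0.4515 -0.3522  0.0997] [-0.36   -0.3457]
top0 (0.494, 0.51) 74 [ 0.5025 -0.1441  0.0992] [-0.1511 -0.1376]
top0 (0.494, 0.51) 73 [ 0.5021 -0.2484  0.0992] [-0.2546 -0.2432]
top0 (0.494, 0.51) 79 [ 0.5023 -0.3536  0.0992] [-0.3605 -0.3479]
scene0 (0.442, 0.462) 87 [ 0.4515 -0.1402  0.0993] [-0.1488 -0.1341]
scene0 (0.442, 0.462) 60 [ 0.4504 -0.2449  0.0987] [-0.2536 -0.2384]
scene0 (0.442, 0.462) 31 [ 0.4476 -0.35    0.0987] [-0.3583 -0.3428]
scene0 (0.494, 0.51) 71 [ 0.5021 -0.1425  0.0989] [-0.1507 -0.1364]
scene0 (0.494, 0.51) 57 [ 0.5019 -0.2473  0.099 ] [-0.2563 -0.2404]
scene0 (0.494, 0.51) 52 [ 0.5021 -0.3514  0.0986] [-0.3602 -0.3448]
w1 (0.442, 0.462) 879 [ 0.4538 -0.1443  0.1006] [-0.1509 -0.1376]
w1 (0.442, 0.462) 843 [ 0.4519 -0.2482  0.1002] [-0.2557 -0.2418]
w1 (0.442, 0.462) 329 [ 0.4506 -0.3486  0.0992] [-0.3522 -0.3465]
w1 (0.494, 0.51) 857 [ 0.5021 -0.1461  0.1005] [-0.1528 -0.1395]
w1 (0.494, 0.51) 667 [ 0.502  -0.2503  0.1002] [-0.2577 -0.2439]
w1 (0.494, 0.51) 281 [ 0.5018 -0.3504  0.099 ] [-0.3537 -0.3485]
w2 (0.442, 0.462) 951 [ 0.4535 -0.1444  0.1007] [-0.1508 -0.1377]
w2 (0.442, 0.462) 887 [ 0.4519 -0.2481  0.1002] [-0.2557 -0.2418]
w2 (0.442, 0.462) 66 [ 0.4557 -0.3474  0.0971] [-0.3483 -0.3464]
w2 (0.494, 0.51) 900 [ 0.502  -0.1462  0.1005] [-0.1527 -0.1397]
w2 (0.494, 0.51) 687 [ 0.502  -0.2501  0.1002] [-0.2574 -0.2438]
w2 (0.494, 0.51) 26 [ 0.4955 -0.3491  0.0967] [-0.3501 -0.3482]
crown leg 1959 [ 0.47702111 -0.2307228   0.16512173] [ 0.46800609 -0.23894445  0.15001663] [ 0.48597449 -0.22383242  0.1749956 ]
tab top 2918 [ 0.47699934 -0.24723985  0.18714721] [ 0.46801319 -0.26167178  0.1780301 ] [ 0.48599908 -0.23670692  0.18989758]
```

>>> servo_tool:
  motion: [0, 14, 0, 0, 14, 14, 0, 0, 19, 14, 0, 0, 18.5, 17, 0, 0, 17, 20.5, 0, 0, 15.5, 24.5, 0, 0, 13.5, 28.5, 0, 0, 11.5, 32, 0, 0, 9, 35.5, 0, 0, 6, 39, 0, 0, 3.5, 42.5, 0, 0, 2, 44, 0, 0, 2, 44, 0, 0]
  gripper: 0
  force: 8

```text
time_s: 5.42
ee_pos: [0.4783, -0.2026, 0.1586]
eef_rot: [-0.454, 1.571, -0.481]
force: [0.5, 0.6, -0.9]
grip_width: 0.022
```

```bash
python3 - <<'E'
from h import *
import pickle
for n in ('wrist','scene'):
    c=cam(n); save(c,n[0]+'3.png',None if n=='wrist' else (170,50,370,250),1 if n=='wrist' else 3); pickle.dump(c,open(n[0]+'3.pkl','wb'))
o=ctrl.get_obs(); print(o['time_s'],o['ee_pos'],o['force'],o['grip_width'])
E
```

```text
5.525 [ 0.4781885  -0.20274771  0.15835424] [ 0.00438235 -0.14236507 -1.6074363 ] 0.02200854580982021
```

View pics/w3.png

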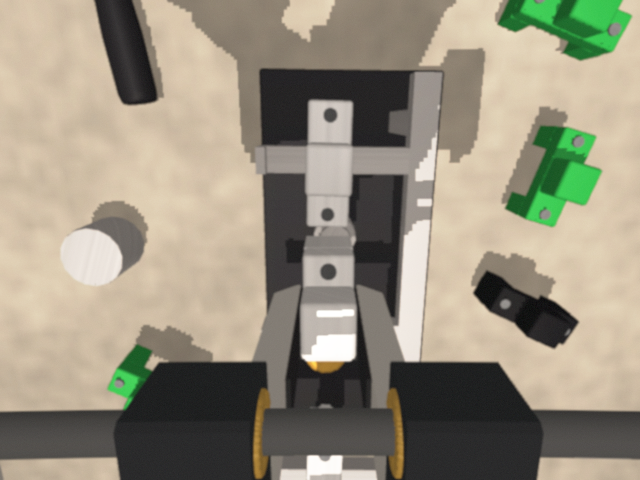

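View pics/s3.png

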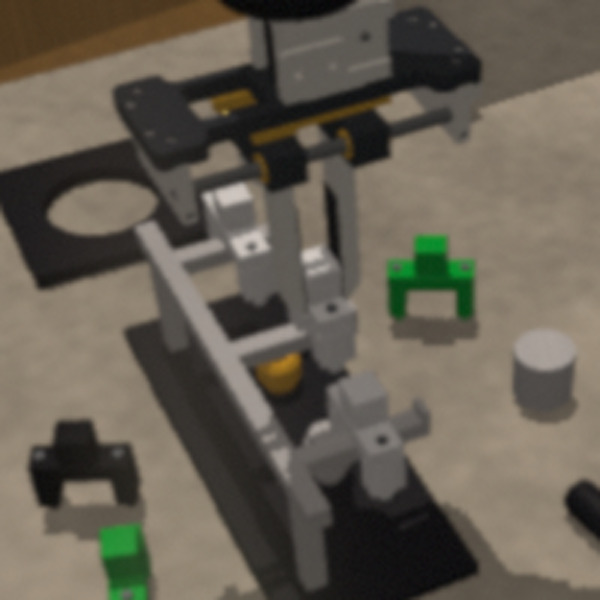

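The cap may have tilted a little. In the wrist view its tab is at (328,330) and its leg top at (328,272). I'll measure it.

```bash
cat > held.py <<'E'
from h import *
def held(c,o,v0=200,v1=362,show=True):
    """tilt of held cap from points in tool frame: (y, -x) plane, within pads' 22 mm"""
    R=Ro.from_euler('xyz',o['eef_rot']).as_matrix(); P=cloud(c); T=(P-o['ee_pos'])@R*1000
    # height above grasp point h=-x-19, lateral y, thickness z
    h=-T[...,0]-19; y=T[...,1]; z=T[...,2]
    m=(abs(z)<9)&(abs(y)<60)&(h>-70)&(h<25)
    m[v1:]=0; m[:v0]=0
    k,l=cv2.connectedComponents(m.astype(np.uint8))
    m=l==np.argmax(np.bincount(l[m]))
    return np.c_[y[m],h[m]],m
def profile(q,step=3):
    for a in np.arange(-60,60,step):
        s=(q[:,0]>=a)&(q[:,0]<a+step)
        if s.sum()>5: print(f'{a+step/2:.1f}:{np.median(q[s,1]):.1f}({s.sum()})',end=' ')
    print()
E
python3 - <<'E'
from held import *
import pickle
o=ctrl.get_obs()
c=pickle.load(open('w3.pkl','rb')); q,m=held(c,o); profile(q)
o2=dict(o); o2['ee_pos']=np.array([.4770,-.2467,.1603]); c=pickle.load(open('w2.pkl','rb')); q,m=held(c,o2); profile(q)
E
```

```text
-25.5:-12.8(40) -13.5:8.4(60) -10.5:9.0(297) -7.5:8.9(321) -4.5:8.9(320) -1.5:8.8(326) 1.5:8.7(332) 4.5:8.7(339) 7.5:8.6(336) 10.5:0.0(1253) 13.5:-13.5(262) 16.5:-13.3(277) 19.5:-13.6(304) 22.5:-24.1(1003) 
-13.5:8.5(217) -10.5:8.6(321) -7.5:8.7(312) -4.5:8.7(304) -1.5:8.8(314) 1.5:8.6(335) 4.5:8.6(325) 7.5:7.3(677) 10.5:-5.1(836) 13.5:-13.0(262) 16.5:-13.0(290) 19.5:-13.3(291) 22.5:-26.8(935)
```

There is no tilt (0.7°), so the pads' twisting friction held it and the key slid off. I'll go back and press straight down with a light grip, watching the force.

>>> servo_tool:
  motion: [0, -28, 0, 0, 12, -28, 0, 0, 18, -28, 0, 0, 20, -28, 0, 0]
  gripper: 0
  force: 4

```text
time_s: 6.02
ee_pos: [0.4774, -0.23, 0.1384]
eef_rot: [2.183, 1.57, 2.156]
force: [-2.2, 3.0, 6.3]
grip_width: 0.0219
```

```bash
python3 - <<'E'
from held import *
c=cam('wrist'); o=ctrl.get_obs(); q,m=held(c,o); profile(q); print(o['ee_pos'],o['force'],o['moment'])
E
```

```text
-25.5:-10.9(100) -22.5:-10.4(61) -10.5:10.2(176) -7.5:10.5(317) -4.5:10.3(338) -1.5:10.0(339) 1.5:9.8(335) 4.5:9.8(345) 7.5:9.5(358) 10.5:8.6(633) 13.5:-0.5(926) 16.5:-12.6(279) 19.5:-12.7(305) 22.5:-26.9(770) 25.5:-16.9(259) 
[ 0.47745753 -0.23000996  0.13840445] [-2.18202102  1.60246903  2.36562376] [ 0.19707688  0.35128927 -0.00360057]
```

Pressing at the short 15 mm lever tilts it only 3° and also slips it. I'll push sideways instead: leg's outer face against the peg's side, about a 48 mm lever, on the -y side of the peg.

>>> servo_tool:
  motion: [-20, 0, 0, 0, -37, 0, 0, 0, -37, -25, 0, 0, -37, -53, 0, 0, -37, -53, 0, 0, -15, -53, 0, 0, 5, -53, 0, 0, 9, -53, 0, 0, 9, -50, 0, 0, 9, -46, 0, 0, 9, -42, 0, 0, 9, -38, 0, 0]
  gripper: 0
  force: 6

```text
time_s: 7.58
ee_pos: [0.4766, -0.2686, 0.1301]
eef_rot: [-0.661, 1.569, -0.689]
force: [-0.1, -3.6, 1.8]
grip_width: 0.0219
```

```bash
python3 - <<'E'
from held import *
c=cam('wrist'); save(c,'w4.png'); o=ctrl.get_obs(); q,m=held(c,o); profile(q); print(o['ee_pos'],o['force'],o['moment'])
c=cam('scene');save(c,'s4.png',(170,50,370,250),3)
E
```

```text
-22.5:-6.5(41) -13.5:10.7(15) -10.5:12.1(244) -7.5:12.0(376) -4.5:11.2(376) -1.5:10.4(373) 1.5:9.7(370) 4.5:8.8(376) 7.5:6.7(747) 10.5:3.3(894) 13.5:-17.2(584) 16.5:-18.0(581) 19.5:-47.7(329) 22.5:-48.3(214) 25.5:-52.0(277) 
[ 0.4766105  -0.2682259   0.12992267] [ 0.78795749 -1.61246917  0.95351324] [-0.54852672 -0.20318905 -0.02356472]
```

View pics/s4.png

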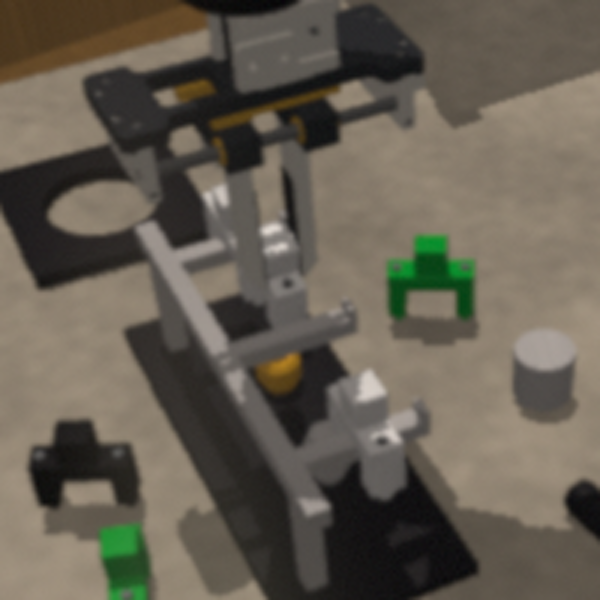

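The tilt is now about 15°, as the geometry predicts. I'll continue to about 31°.

>>> servo_tool:
  motion: [0, 3, 0, 0, 0, 6, 0, 0, 0, 9, 0, 0, 0, 12, 0, 0, 0, 14, 0, 0, 0, 14, 0, 0]

```text
time_s: 8.43
ee_pos: [0.4767, -0.2544, 0.1293]
eef_rot: [2.166, 1.57, 2.139]
force: [1.1, -1.2, 0.1]
grip_width: 0.0217
```

```bash
python3 - <<'E'
from held import *
import pickle
c=cam('wrist'); save(c,'w5.png'); pickle.dump(c,open('w5.pkl','wb')); o=ctrl.get_obs(); pickle.dump(o,open('o5.pkl','wb')); q,m=held(c,o); profile(q,2); print(o['ee_pos'],o['force'],o['moment'])
E
```

```text
-9.0:14.9(188) -7.0:14.4(291) -5.0:13.3(295) -3.0:12.2(295) -1.0:11.1(288) 1.0:10.0(281) 3.0:7.1(536) 5.0:-15.5(609) 7.0:-16.4(609) 9.0:-17.6(650) 11.0:-22.8(673) 
[ 0.47671675 -0.25445083  0.12929105] [ 1.09641526 -1.13054491  0.29966489] [-0.22340317 -0.16002791 -0.02132445]
```

View pics/w5.png

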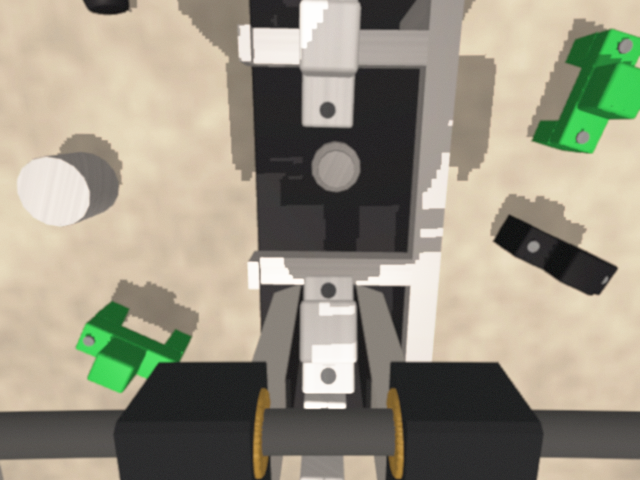

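The tilt is about 29°. I'll firm the grip, back off, lift, and go to the bed turned so that the camera looks from the downhill side.

>>> servo_tool:
  motion: [0, 0, 0, 0, 0, -3, 0, 0, -20, -3, 0, 0, -50, -3, 0, 0, -70, 0, 0, 0, -70, 30, 10, -10, -70, 75, 25, -20, -70, 125, 42, -30, -70, 175, 60, -40, -70, 225, 78, -50, -70, 275, 95, -60, -70, 325, 112, -70, -70, 360, 125, -80, -70, 379, 133, -90, -70, 379, 133, -93, -70, 379, 133, -93, -70, 379, 133, -93]
  gripper: 0
  force: 20

```text
time_s: 10.6
ee_pos: [0.6202, 0.1201, 0.1993]
eef_rot: [1.582, 1.57, -3.108]
force: [0.2, -0.1, -0.8]
grip_width: 0.0219
```

```bash
python3 - <<'E'
from held import *
from bed import bed
import pickle
c=cam('wrist'); save(c,'w6.png'); pickle.dump(c,open('w6.pkl','wb')); o=ctrl.get_obs(); pickle.dump(o,open('o6.pkl','wb'))
R=Ro.from_euler('xyz',o['eef_rot']).as_matrix(); print(o['time_s'],o['ee_pos'],o['force'],R.round(3).tolist())
q,m=held(c,o); profile(q,2)
P,D,n,ex,uy,X,Y,near=bed(c,'w')
E
```

```text
10.65 [0.62027791 0.12012515 0.19940683] [ 0.09294594  0.65410965 -0.92790666] [[-0.0, -1.0, -0.023], [0.0, -0.023, 1.0], [-1.0, 0.0, 0.0]]
-9.0:14.5(30) -7.0:14.7(244) -5.0:13.9(297) -3.0:12.8(290) -1.0:11.7(283) 1.0:10.6(285) 3.0:9.4(315) 5.0:7.6(464) 7.0:6.5(478) 9.0:5.2(470) 11.0:3.8(559) 13.0:-21.0(170) 
w slope n [-0.4978 -0.0118  0.8672] 29.86 9466
face D mode 0.026250000000000006 [  99  113  122  113   86  109   90  139  168  162  140  129  162  361
  865 1412 1547  936  422  213  181  155  179  236  206  244    0    0]
```

View pics/w6.png

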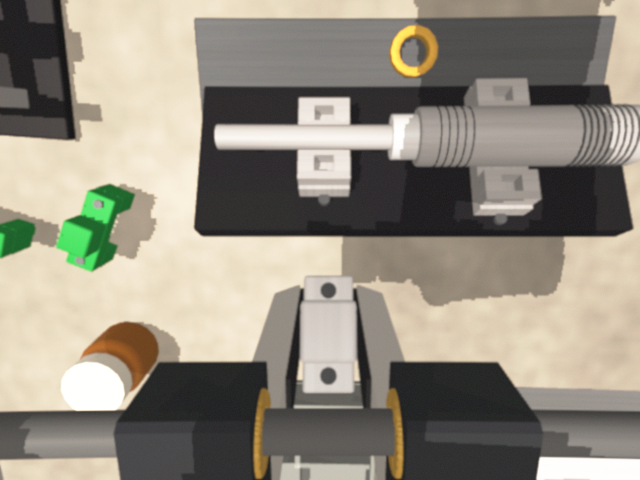

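The wrist view shows the narrow half at px (325,140) with slots at (325,112) and (324,165), and the wide half with slots at (502,93) and (507,183). The tilted cap is in the jaws at (328,330). Next I'll work out the slot centres.

```bash
cat > slots.py <<'E'
from bed import *
def slots(c,tag,lo=.0215,hi=.0235):
    P,D,n,ex,uy,X,Y,near=bed(c,tag)
    q=P[near&(D>.0235)&(D<.029)]; 
    d0=np.median(D[near&(D>.024)&(D<.0285)]); 
    ref=P[near&(abs(D)<.002)].mean(0); ref=ref-n*((ref-P[near&(abs(D)<.0005)].mean(0))@n)
    a=P[near&(abs(D)<.002)]; off=np.median(a@n-D[near&(abs(D)<.002)]) # n.p = D+off
    v,u=np.mgrid[0:480,0:640]; o,d=rays(c,np.c_[u.ravel(),v.ravel()])
    Q=(o+d*((d0+off-o@n)/(d@n))[:,None]).reshape(480,640,3); QX=Q@ex; QY=Q@uy
    face=(near&(abs(D-d0)<.0025)).astype(np.uint8)
    hole=(near&(D<d0-.0025)&(D>d0-.016)).astype(np.uint8)
    k,l,st,ce=cv2.connectedComponentsWithStats(hole,connectivity=4)
    out=[]
    for i in range(1,k):
        x,y=QX[l==i]*1000,QY[l==i]*1000
        if st[i,4]<8 : continue
        w=np.ptp(x),np.ptp(y)
        if 6<w[0]<16 and 6<w[1]<18:
            ring=cv2.dilate((l==i).astype(np.uint8),np.ones((5,5)))-(l==i)
            fr=face[ring>0].mean()
            pc=Q[l==i].mean(0); mid=ex*(x.max()+x.min())/2e3+uy*(y.max()+y.min())/2e3+n*(d0+off)
            if fr>.5: print(tag,ce[i].round(1),st[i,4],'size',np.round(w,1),'ctr',pc.round(4),'mid',mid.round(4),'fr',round(fr,2)); out.append(mid)
    return out,n,ex,uy,d0
E
python3 - <<'E'
from slots import *
import pickle
for f in ('w6','top0','scene0'):
    c=pickle.load(open(f+'.pkl','rb')); out,n,ex,uy,d0=slots(c,f)
    print('d0',d0)
    out=sorted(out,key=lambda p:p[1]); 
    for a in range(0,len(out)-1):
        print('  pair',(out[a]-out[a+1]).round(4),np.linalg.norm(out[a]-out[a+1]).round(4),'mid',((out[a]+out[a+1])/2).round(4), 'inplane ang',np.degrees(np.arctan2((out[a+1]-out[a])@uy,(out[a+1]-out[a])@ex)).round(2))
E
```

```text
w6 slope n [-0.4978 -0.0118  0.8672] 29.86 9466
face D mode 0.026250000000000006 [  99  113  122  113   86  109   90  139  168  162  140  129  162  361
  865 1412 1547  936  422  213  181  155  179  236  206  244    0    0]
w6 [501.7  94.2] 221 size [ 9.1 11.7] ctr [0.522  0.2332 0.0703] mid [0.5218 0.2332 0.0703] fr 0.97
w6 [322.8 113.3] 230 size [ 8.9 12. ] ctr [0.5365 0.1136 0.0771] mid [0.5363 0.1137 0.077 ] fr 0.97
w6 [323.1 162.8] 256 size [ 9.1 11.7] ctr [0.5673 0.1146 0.0948] mid [0.5671 0.1145 0.0947] fr 1.0
w6 [511.4 183.2] 273 size [10.2 11.8] ctr [0.577  0.2348 0.102 ] mid [0.5766 0.2348 0.1017] fr 1.0
d0 0.026084755052720413
  pair [-0.0308 -0.0008 -0.0177] 0.0356 mid [0.5517 0.1141 0.0858] inplane ang 0.13
  pair [ 0.0453 -0.1187  0.0244] 0.1293 mid [0.5445 0.1739 0.0825] inplane ang 112.26
  pair [-0.0548 -0.0016 -0.0315] 0.0632 mid [0.5492 0.234  0.086 ] inplane ang 0.28
top0 slope n [-0.5009 -0.0122  0.8654] 30.07 3150
face D mode 0.025750000000000006 [ 13  11  21   9  12  16  18  15  14  20  25  32  58  70 101 117 114  92
  98  54  50  30  36  40  33  29   0   0]
to
[... 864 characters left out ...]
  56   0   0]
scene0 [339.4 327.8] 28 size [ 8.3 10.9] ctr [0.5354 0.1168 0.0767] mid [0.5351 0.1168 0.0765] fr 0.72
scene0 [321.2 331.9] 29 size [ 7.8 10.5] ctr [0.5666 0.1177 0.0943] mid [0.5665 0.1177 0.0943] fr 0.99
scene0 [395.  395.7] 36 size [ 8.5 11.5] ctr [0.5204 0.2368 0.0693] mid [0.52   0.237  0.0691] fr 0.62
scene0 [361.9 408.9] 50 size [ 9.  11.5] ctr [0.5765 0.2379 0.1011] mid [0.5764 0.238  0.101 ] fr 1.0
d0 0.025933027152389636
  pair [-0.0313 -0.0009 -0.0177] 0.036 mid [0.5508 0.1172 0.0854] inplane ang 0.6
  pair [ 0.0465 -0.1193  0.0252] 0.1305 mid [0.5432 0.1773 0.0817] inplane ang 113.09
  pair [-0.0565 -0.001  -0.0319] 0.0649 mid [0.5482 0.2375 0.085 ] inplane ang 0.08
```

```bash
python3 - <<'E'
from h import *
import pickle
for f in ('6','5'):
    c=pickle.load(open('w'+f+'.pkl','rb')); o=pickle.load(open('o'+f+'.pkl','rb'))
    R=Ro.from_euler('xyz',o['eef_rot']).as_matrix(); T=(cloud(c)-o['ee_pos'])@R*1000
    h=-T[...,0]-19;y=T[...,1];z=T[...,2]
    for v in range(285,362,8):
        r=[(u,z[v,u],h[v,u],y[v,u]) for u in range(270,390) if abs(z[v,u])<14 and -30<h[v,u]<20]
        # brightness edges
        g=c['color'][v,270:390].astype(int).sum(1)
        hh=np.median([a[2] for a in r if 315<a[0]<345]); zz=[a[1] for a in r if abs(a[2]-hh)<2.0]
        print(f,v,'h',round(hh,1),'z range',round(min(zz),1),round(max(zz),1),'mid',round((min(zz)+max(zz))/2,1),'y',round(np.median([a[3] for a in r]),1))
    save(c,'w%sc.png'%f,(260,260,400,370),5)
E
```

```text
6 285 h -18.5 z range -12.3 13.0 mid 0.4 y 9.5
6 293 h -16.9 z range -12.2 9.6 mid -1.3 y 6.5
6 301 h 4.0 z range -11.3 8.7 mid -1.3 y 11.7
6 309 h 6.0 z range -13.8 13.5 mid -0.1 y 9.3
6 317 h 7.4 z range -12.2 9.8 mid -1.2 y 6.7
6 325 h 8.9 z range -12.2 10.0 mid -1.1 y 4.0
6 333 h 10.5 z range -12.1 10.0 mid -1.1 y 1.4
6 341 h 11.6 z range -12.2 10.0 mid -1.1 y -1.4
6 349 h 13.2 z range -12.1 10.1 mid -1.0 y -4.0
6 357 h 14.6 z range -11.7 10.0 mid -0.9 y -6.5
5 285 h -18.8 z range -13.8 14.0 mid 0.1 y 8.1
5 293 h -16.4 z range -11.2 10.1 mid -0.6 y 5.2
5 301 h 4.2 z range -10.4 9.7 mid -0.3 y 10.3
5 309 h 6.2 z range -13.6 13.7 mid 0.1 y 7.9
5 317 h 7.7 z range -11.3 11.1 mid -0.1 y 5.4
5 325 h 9.0 z range -11.3 11.0 mid -0.1 y 2.6
5 333 h 10.5 z range -11.3 11.0 mid -0.1 y -0.1
5 341 h 12.0 z range -11.2 11.1 mid -0.1 y -2.7
5 349 h 13.4 z range -11.2 11.0 mid -0.1 y -5.3
5 357 h 14.7 z range -11.3 11.0 mid -0.1 y -7.9
```

View pics/w6c.png

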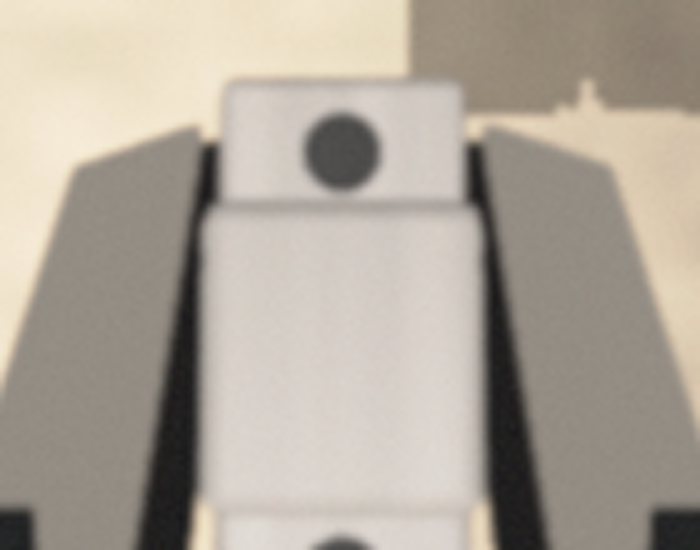

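```bash
python3 - <<'E'
from h import *
import pickle
for f,b in (('top0',None),('w1',None)):
    P=cloud(pickle.load(open(f+'.pkl','rb')))
    for x,y in ((.480,-.145),(.477,-.2475),(.470,-.354)):
        m=(abs(P[...,0]-x)<.006)&(abs(P[...,1]-y)<.007)&(P[...,2]>.125)
        if m.sum()>5: print(f,y,m.sum(),np.median(P[m][:,2]).round(4))
        for s in (-1,1):
            w={-.145:.025,-.2475:.018,-.354:.033}[y]
            m=(abs(P[...,0]-x)<.006)&(abs(P[...,1]-y-s*w)<.004)&(P[...,2]>.10)
            if m.sum()>5: print('   crown',m.sum(),np.median(P[m][:,2]).round(4))
P=cloud(pickle.load(open('w2.pkl','rb')))
m=(abs(P[...,0]-.477)<.006)&(abs(P[...,1]+.2485)<.006)&(P[...,2]>.17); m[361:]=0; print('held',m.sum(),np.median(P[m][:,2]))
E
```

```text
top0 -0.145 72 0.1358
   crown 35 0.1144
   crown 35 0.1142
top0 -0.2475 67 0.1358
   crown 20 0.1147
   crown 35 0.1142
top0 -0.354 61 0.1357
   crown 33 0.1143
   crown 35 0.1143
w1 -0.145 867 0.1366
   crown 361 0.1151
   crown 455 0.1151
w1 -0.2475 577 0.1366
   crown 367 0.1155
w1 -0.354 58 0.1367
   crown 101 0.1157
   crown 393 0.1142
held 848 0.18799718228210513
```

>>> servo_tool:
  motion: [0, 40, -1, 0, 10, 80, -2, 0, 30, 110, -3.3, 0, 50, 110, -3.3, 0, 66, 110, -3.3, 0, 66, 110, -3.3, 0, 66, 110, -3.3, 0]

```text
time_s: 11.52
ee_pos: [0.5109, 0.1145, 0.134]
eef_rot: [-1.401, 1.57, 0.194]
force: [-0.2, -0.5, -1.4]
grip_width: 0.0219
```

```bash
python3 - <<'E'
from held import *
import pickle
c=cam('wrist'); save(c,'w7.png'); pickle.dump(c,open('w7.pkl','wb')); o=ctrl.get_obs(); pickle.dump(o,open('o7.pkl','wb'))
print(o['time_s'],o['ee_pos'],o['force'])
q,m=held(c,o); profile(q,2)
c=cam('scene'); save(c,'s7.png',(250,230,450,430),3); pickle.dump(c,open('s7.pkl','wb'))
E
```

```text
11.575 [0.51092384 0.1144951  0.13405753] [ 0.39622905 -0.48429767 -1.71654235]
-9.0:14.4(35) -7.0:14.8(248) -5.0:13.9(285) -3.0:12.8(297) -1.0:11.7(288) 1.0:10.6(280) 3.0:9.4(315) 5.0:7.5(480) 7.0:6.3(473) 9.0:5.2(489) 11.0:3.6(528) 13.0:-20.9(174)
```

View pics/w7.png

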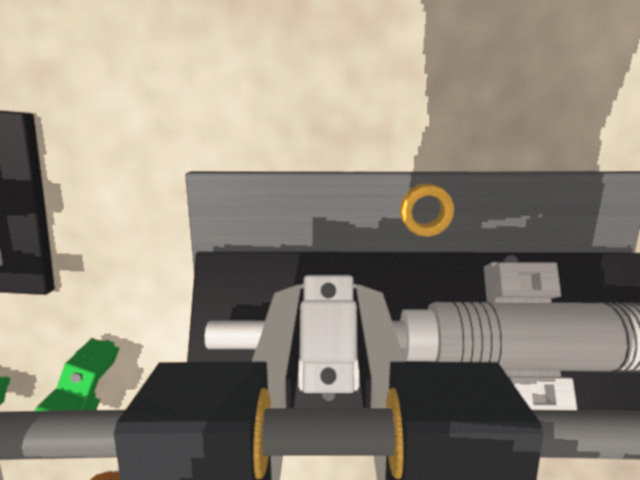

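View pics/s7.png

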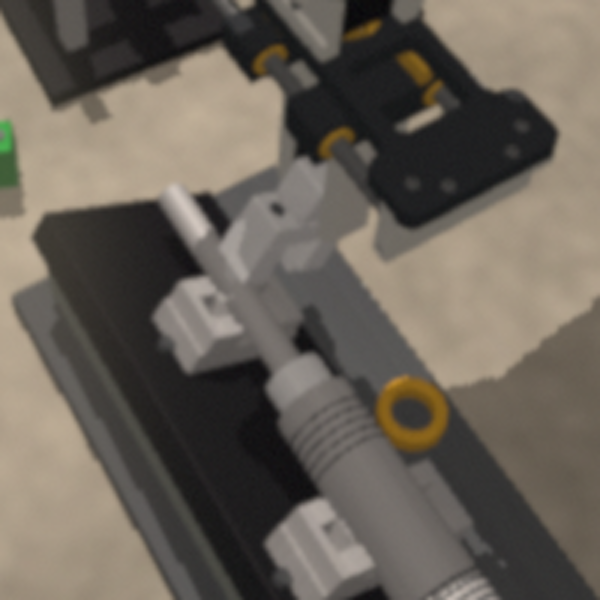

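The cap is tilted and hovering along the normal over the narrow half. I'll start inserting.

>>> servo_tool:
  motion: [9, -5, 0, 0, 15, -8.5, 0, 0, 19, -11, 0, 0, 21, -12, 0, 0, 21, -12, 0, 0]
  gripper: 0
  force: 10

```text
time_s: 12.25
ee_pos: [0.5224, 0.1148, 0.1123]
eef_rot: [1.661, 1.571, -3.027]
force: [0.5, 0.3, -2.1]
grip_width: 0.022
```

```bash
python3 - <<'E'
from held import *
import pickle
c=cam('wrist'); o=ctrl.get_obs(); print(o['time_s'],o['ee_pos'],o['force'])
q,m=held(c,o); profile(q,2)
c=cam('scene'); save(c,'s8.png',(280,280,400,400),5); pickle.dump(c,open('s8.pkl','wb'))
E
```

```text
12.3 [0.5224433  0.11478237 0.11249084] [-0.70407146 -0.15940683 -1.98161666]
-9.0:14.6(22) -7.0:14.7(262) -5.0:13.9(281) -3.0:12.7(290) -1.0:11.7(287) 1.0:10.6(291) 3.0:9.4(312) 5.0:7.6(463) 7.0:6.3(493) 9.0:5.3(481) 11.0:3.5(521) 13.0:-21.1(178)
```

View pics/s8.png

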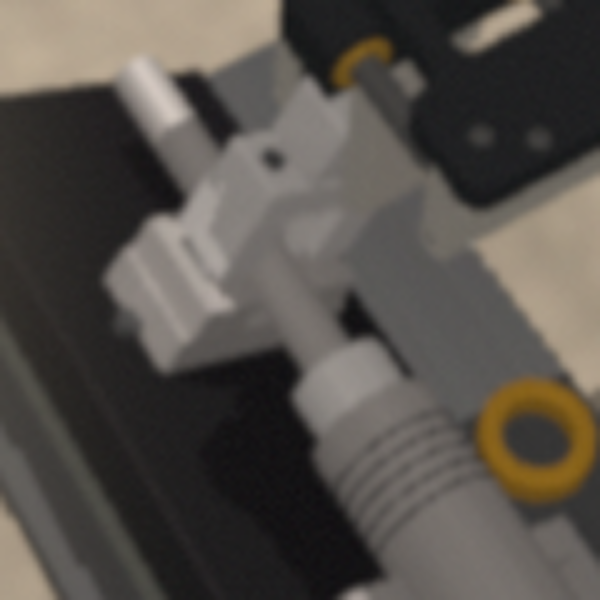

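There is no contact force and the keys are entering the slots. I'll continue to home.

>>> servo_tool:
  motion: [2, -1.2, 0, 0, 4, -2.3, 0, 0, 5, -3, 0, 0, 6, -3.5, 0, 0, 6, -3.5, 0, 0]

```text
time_s: 12.98
ee_pos: [0.5254, 0.1149, 0.1066]
eef_rot: [1.63, 1.57, -3.058]
force: [-6.4, 0.2, 4.8]
grip_width: 0.0219
```

>>> servo_tool:
  motion: [1, -0.2, 0, 0, 2, -0.5, 0, 0, 2, -0.5, 0, 0]

```text
time_s: 13.35
ee_pos: [0.5267, 0.1149, 0.1057]
eef_rot: [-1.485, 1.57, 0.11]
force: [-6.5, -1.6, 12.9]
grip_width: 0.0219
```

```bash
python3 - <<'E'
from held import *
import pickle
c=cam('wrist'); save(c,'w9.png');o=ctrl.get_obs(); print(o['time_s'],o['ee_pos'],o['force'])
q,m=held(c,o); profile(q,2)
c=cam('scene'); save(c,'s9.png',(280,280,400,400),5); pickle.dump(c,open('s9.pkl','wb'))
E
```

```text
13.4 [0.52672286 0.11489835 0.10572256] [-6.01583286 -1.5476899  12.16311087]
-19.0:-1.9(30) -17.0:-1.2(55) -7.0:15.5(83) -5.0:16.1(245) -3.0:15.4(294) -1.0:14.3(299) 1.0:13.1(292) 3.0:12.0(300) 5.0:10.8(281) 7.0:9.0(453) 9.0:7.5(492) 11.0:6.3(484) 13.0:4.9(542) 15.0:-19.2(204)
```

View pics/s9.png

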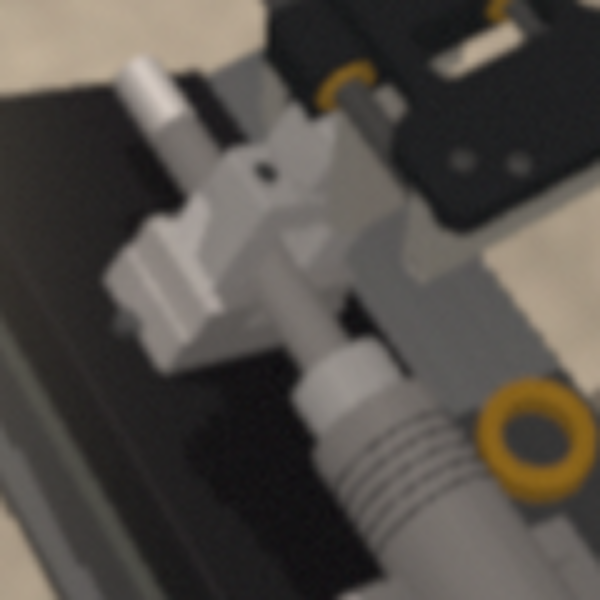

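The cap is seated: the feet read home within about 0.3 mm of the measured face, tilt 29.9°, force about 13 N along the normal. I'll let go and rise.

>>> servo_tool:
  motion: [0, 0, 0, 0, 0, 0, 0, 0, 0, 0, 0, 0, 0, 0, 0, 0]
  gripper: 0.5

```text
time_s: 13.95
ee_pos: [0.5264, 0.1149, 0.1044]
eef_rot: [1.518, 1.571, 3.113]
force: [0.3, 0.0, 0.3]
grip_width: 0.0471
```

>>> servo_tool:
  motion: [-20, 0, 0, 0, -60, 0, 0, 0, -95, -30, 0, 0, -95, -80, 0, 0, -95, -100, 0, 0, -95, -100, 0, 0]

```text
time_s: 14.7
ee_pos: [0.6267, 0.1172, 0.1985]
eef_rot: [1.683, 1.57, -3.005]
force: [-0.3, -0.3, 0.0]
grip_width: 0.0469
```

```bash
python3 - <<'E'
from h import *
import pickle
c=cam('wrist'); save(c,'w10.png');pickle.dump(c,open('w10.pkl','wb'));o=ctrl.get_obs(); print(o['time_s'],o['ee_pos'],o['force'],o['grip_width'])
R=Ro.from_euler('xyz',o['eef_rot']).as_matrix(); print(R.round(3).tolist())
E
```

```text
14.75 [0.62603219 0.11728072 0.19878202] [-0.91686434 -0.34745411 -0.26456822] 0.046877413979226894
[[-0.001, -1.0, -0.024], [-0.0, -0.024, 1.0], [-1.0, 0.001, -0.0]]
```

View pics/w10.png

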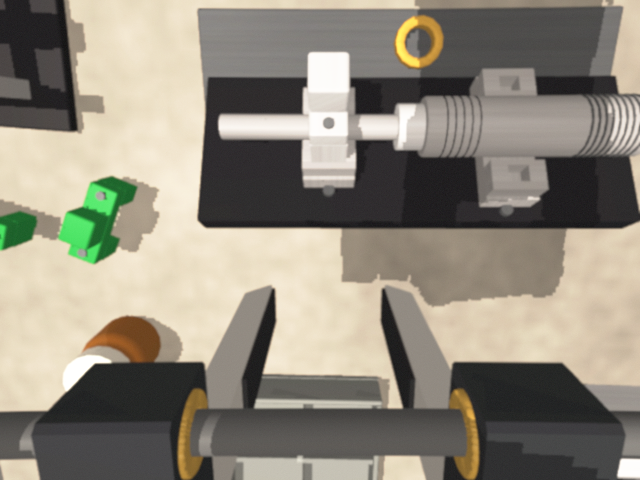

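The narrow cap sits on its half at px (329,120), keys in. I'll go to hover over the wide cap.

>>> servo_tool:
  motion: [0, 15, -50, 10, 0, 35, -105, 20, 0, 55, -160, 30, 0, 75, -215, 40, 0, 95, -270, 50, 0, 115, -325, 60, 0, 135, -380, 70, 10, 150, -430, 80, 25, 165, -460, 90, 34, 167, -468, 95.5, 34, 167, -468, 95.5, 34, 167, -468, 95.5]
  gripper: 1
  force: 20

```text
time_s: 16.25
ee_pos: [0.471, -0.3539, 0.1662]
eef_rot: [-0.548, 1.57, -0.617]
force: [-0.2, 0.2, 0.0]
grip_width: 0.0938
```

```bash
python3 - <<'E'
from h import *
import pickle
ce,n=np.load('slope.npy'); P=cloud(pickle.load(open('w10.pkl','rb'))); D=(P-ce)@n
for lab,p in (('crown dn',(329,97)),('crown up',(329,123)),('tab',(329,72))): print(lab,np.nanmedian(D[p[1]-2:p[1]+3,p[0]-4:p[0]+5])*1000)
c=cam('wrist'); save(c,'w11.png');o=ctrl.get_obs(); print(o['time_s'],o['ee_pos'],o['grip_width'])
R=Ro.from_euler('xyz',o['eef_rot']).as_matrix(); print(R.round(3).tolist())
P=cloud(c)
m=(P[...,2]>.109)&(P[...,2]<.142)&(abs(P[...,1]+.355)<.048)&(abs(P[...,0]-.475)<.022)
q=P[m][:,:2].astype(np.float32)*1000; r=cv2.minAreaRect(q); print(len(q),np.round(r[0],1),np.round(r[1],1),round(r[2],2))
E
```

```text
crown dn 79.85499141131737
crown up 64.87270636916543
tab 85.35678654577741
16.3 [ 0.47111714 -0.35392002  0.16620184] 0.09383563081516082
[[0.001, 0.069, 0.998], [-0.001, 0.998, -0.069], [-1.0, -0.0, 0.001]]
5244 [ 469.9 -355.7] [78.2 22. ] 85.64
```

View pics/w11.png

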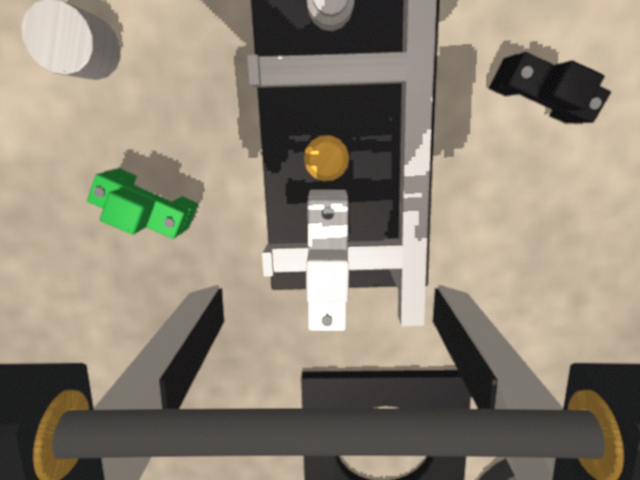

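The wide cap (78 mm span) is between the pads at px (327,270). I'll descend, grip and lift.

>>> servo_tool:
  motion: [30, -0.7, -1, 0, 50, -0.7, -1, 0, 56, -0.7, -1, 0, 56, -0.7, -1, 0]

```text
time_s: 16.8
ee_pos: [0.4701, -0.3551, 0.11]
eef_rot: [-0.582, 1.57, -0.652]
force: [0.6, -0.3, -0.3]
grip_width: 0.0945
```

>>> servo_tool:
  motion: [0, 0, 0, 0, 0, 0, 0, 0, 0, 0, 0, 0, 0, 0, 0, 0, 0, 0, 0, 0, 0, 0, 0, 0, 0, 0, 0, 0, 0, 0, 0, 0, 0, 0, 0, 0, 0, 0, 0, 0]
  gripper: 0
  force: 20

```text
time_s: 18.05
ee_pos: [0.4699, -0.3553, 0.1095]
eef_rot: [-0.434, 1.571, -0.506]
force: [1.0, -0.1, -0.2]
grip_width: 0.0217
```

>>> servo_tool:
  motion: [-15, 0, 0, 0, -35, 0, 0, 0, -55, 0, 0, 0, -55, 0, 0, 0]

```text
time_s: 18.55
ee_pos: [0.4703, -0.3557, 0.1664]
eef_rot: [-0.629, 1.568, -0.701]
force: [-0.5, 0.3, -2.6]
grip_width: 0.0219
```

>>> servo_tool:
  motion: [0, -25, 0, 0, 0, -48.5, 0, 0, 15, -48.5, 0, 0, 30, -48.5, 0, 0, 36, -48.5, 0, 0, 36, -45, 0, 0, 36, -42, 0, 0, 36, -39, 0, 0, 36, -36, 0, 0, 36, -33, 0, 0, 36, -30, 0, 0, 36, -27, 0, 0, 36, -24, 0, 0, 36, -22, 0, 0, 36, -22, 0, 0]
  gripper: 0
  force: 6

```text
time_s: 20.42
ee_pos: [0.4683, -0.377, 0.1285]
eef_rot: [1.436, 1.571, 1.365]
force: [1.5, -3.7, 3.3]
grip_width: 0.0221
```

```bash
python3 - <<'E'
from held import *
import pickle
c=cam('wrist'); save(c,'w12.png'); pickle.dump(c,open('w12.pkl','wb')); o=ctrl.get_obs(); pickle.dump(o,open('o12.pkl','wb')); q,m=held(c,o); profile(q,2); print(o['time_s'],o['ee_pos'],o['force'],o['moment'])
E
```

```text
-11.0:12.3(144) -9.0:11.9(266) -7.0:11.1(265) -5.0:10.3(273) -3.0:9.4(261) -1.0:8.3(330) 1.0:6.8(476) 3.0:5.9(487) 5.0:5.1(466) 7.0:2.3(450) 9.0:-19.5(187) 11.0:-20.0(200) 13.0:-20.9(195) 15.0:-21.6(187) 17.0:-22.2(212) 19.0:-24.1(339) 21.0:-24.9(345) 23.0:-26.1(321) 25.0:-46.7(145) 27.0:-46.8(149) 29.0:-49.9(277) 
20.475 [ 0.46826231 -0.37703593  0.12840371] [ 1.15555689 -3.89041496  2.08512309] [-0.66185968 -0.19098588  0.01840256]
```

View pics/w12.png

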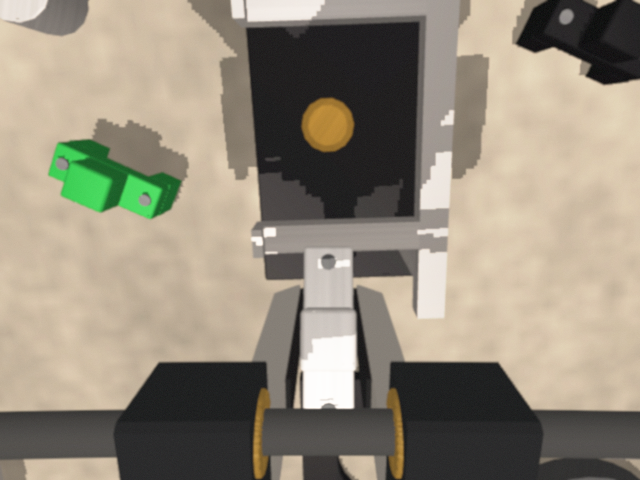

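The tilt is 26°, so I'll push a little more.

>>> servo_tool:
  motion: [0, 2, 0, 0, 0, 4, 0, 0, 0, 4, 0, 0]

```text
time_s: 20.85
ee_pos: [0.4685, -0.3731, 0.1285]
eef_rot: [1.473, 1.571, 1.402]
force: [0.5, -3.4, 4.1]
grip_width: 0.022
```

```bash
python3 - <<'E'
from held import *
c=cam('wrist'); o=ctrl.get_obs(); q,m=held(c,o); profile(q,2); print(o['time_s'],o['ee_pos'],o['force'])
E
```

```text
-11.0:13.0(89) -9.0:12.6(280) -7.0:11.7(280) -5.0:10.8(275) -3.0:9.5(336) -1.0:7.9(468) 1.0:6.8(499) 3.0:5.9(452) 5.0:4.5(534) 7.0:-19.3(225) 9.0:-20.6(189) 11.0:-21.5(209) 13.0:-22.3(181) 15.0:-23.6(268) 17.0:-25.0(347) 19.0:-26.2(331) 21.0:-46.0(257) 23.0:-46.8(139) 25.0:-50.3(287) 
20.9 [ 0.46854174 -0.37305757  0.1284235 ] [ 0.32093556 -3.75261819  3.65739899]
```

The tilt is about 29–30°. I'll firm the grip, back off, lift and carry it to the bed.

>>> servo_tool:
  motion: [0, 0, 0, 0, 0, -3, 0, 0, -20, -3, 0, 0, -60, -3, 0, 0, -87, 0, 0, 0, -87, 40, 8, -10, -87, 90, 18, -20, -87, 145, 29, -30, -87, 200, 40, -40, -87, 255, 51, -50, -87, 310, 62, -60, -87, 365, 73, -70, -87, 420, 84, -80, -87, 475, 95, -90, -87, 530, 106, -95.3, -87, 580, 117, -95.3, -80, 618, 124, -95.3, -80, 618, 124, -95.3, -80, 618, 124, -95.3]
  gripper: 0
  force: 20

```text
time_s: 23.28
ee_pos: [0.636, 0.2339, 0.2076]
eef_rot: [1.818, 1.569, -2.874]
force: [0.5, 0.1, -1.9]
grip_width: 0.022
```

```bash
python3 - <<'E'
from held import *
from slots import *
import pickle
c=cam('wrist'); save(c,'w13.png'); pickle.dump(c,open('w13.pkl','wb')); o=ctrl.get_obs(); pickle.dump(o,open('o13.pkl','wb'))
R=Ro.from_euler('xyz',o['eef_rot']).as_matrix(); print(o['time_s'],o['ee_pos'],o['force'],R.round(4).tolist())
q,m=held(c,o); profile(q,2)
T=(cloud(c)-o['ee_pos'])@R*1000; h=-T[...,0]-19;y=T[...,1];z=T[...,2]
for v in range(285,376,6):
    r=[(u,z[v,u],h[v,u],y[v,u]) for u in range(270,390) if abs(z[v,u])<14 and -40<h[v,u]<20]
    hh=np.median([a[2] for a in r if 315<a[0]<345]); zz=[a[1] for a in r if abs(a[2]-hh)<2.0]
    print(v,'h',round(hh,1),'y',round(np.median([a[3] for a in r if 315<a[0]<345]),1),'z',round(min(zz),1),round(max(zz),1),'mid',round((min(zz)+max(zz))/2,1))
out,n,ex,uy,d0=slots(c,'w13')
E
```

```text
23.325 [0.63622953 0.23348896 0.20812713] [-0.27550857  0.40542444 -2.21502595] [[-0.0011, -0.9998, -0.0202], [-0.0003, -0.0202, 0.9998], [-1.0, 0.0011, -0.0003]]
-9.0:12.3(169) -7.0:11.7(266) -5.0:10.8(279) -3.0:9.9(268) -1.0:8.6(385) 1.0:7.0(469) 3.0:6.0(474) 5.0:5.1(474) 7.0:3.6(479) 9.0:-20.3(200) 11.0:-21.3(200) 13.0:-22.2(187) 15.0:-22.9(178) 17.0:-23.6(198) 19.0:-24.8(205) 21.0:-26.0(209) 23.0:-27.0(69) 
285 h -20.3 y 9.2 z -11.5 9.5 mid -1.0
291 h -19.4 y 6.7 z -11.9 9.5 mid -1.2
297 h -18.0 y 4.4 z -11.8 10.0 mid -0.9
303 h -17.2 y 1.9 z -11.8 10.0 mid -0.9
309 h -15.8 y -0.4 z -11.9 9.9 mid -1.0
315 h 4.9 y 6.5 z -11.7 10.3 mid -0.7
321 h 6.3 y 4.6 z -11.7 10.3 mid -0.7
327 h 7.0 y 2.4 z -11.8 10.3 mid -0.7
333 h 8.1 y 0.4 z -11.6 10.2 mid -0.7
339 h 9.4 y -1.5 z -11.6 10.4 mid -0.6
345 h 9.9 y -3.7 z -11.8 10.4 mid -0.7
351 h 11.1 y -5.6 z -11.5 10.4 mid -0.6
357 h 12.1 y -7.6 z -11.8 10.4 mid -0.7
363 h 13.3 y -9.5 z -11.5 10.1 mid -0.7
369 h 14.0 y -11.7 z -11.5 10.1 mid -0.7
375 h -3.9 y -25.7 z -11.5 10.0 mid -0.7
w13 slope n [-0.4973 -0.0117  0.8675] 29.83 9496
face D mode 0.026250000000000006 [  71   74   82  104  112   96  102  115  120  121  113  114  164  297
  495  935 1082  710  372  218  189  160  189  200  211  237    0    0]
w13 [333.6  66.7] 232 size [ 8.5 13. ] ctr [0.5216 0.2341 0.0702] mid [0.5215 0.234  0.0701] fr 0.99
w13 [333.4 153.6] 275 size [ 9.9 12.3] ctr [0.5771 0.2349 0.102 ] mid [0.5767 0.235  0.1018] fr 0.99
```

View pics/w13.png

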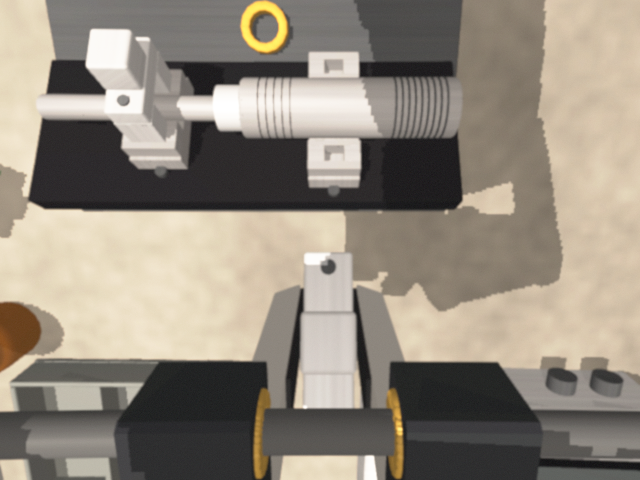

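The wrist view shows the wide half with slots at (333,67) and (333,154), and the wide cap in the jaws at (328,330), tilted about 27.5°. I'll approach above the barrel, then come down along the normal.

>>> servo_tool:
  motion: [0, 50, 1, 0, 0, 100, 2, 0, 0, 146, 3.6, 0, 25, 146, 3.6, 0, 47, 146, 3.6, 0, 60, 139, 3.6, 0, 73, 131.5, 3.6, 0, 73, 131.5, 3.6, 0, 73, 131.5, 3.6, 0]

```text
time_s: 24.45
ee_pos: [0.5051, 0.2352, 0.1359]
eef_rot: [-1.118, 1.57, 0.474]
force: [0.3, 0.3, -2.6]
grip_width: 0.0216
```

```bash
python3 - <<'E'
from held import *
import pickle
c=cam('wrist'); save(c,'w14.png'); o=ctrl.get_obs(); print(o['time_s'],o['ee_pos'],o['force'])
q,m=held(c,o); profile(q,2)
c=cam('scene'); save(c,'s14.png',(300,310,460,470),3.75)
E
```

```text
24.5 [0.50510168 0.23526958 0.13601999] [-0.33312844 -0.46230254 -1.69718792]
-9.0:12.7(193) -7.0:12.0(266) -5.0:11.1(277) -3.0:10.2(281) -1.0:8.8(398) 1.0:7.3(483) 3.0:6.3(457) 5.0:5.3(476) 7.0:3.6(462) 9.0:-20.0(195) 11.0:-21.0(208) 13.0:-22.0(187) 15.0:-22.6(174) 17.0:-23.3(205) 19.0:-24.7(216) 21.0:-26.0(201) 23.0:-26.6(42)
```

View pics/s14.png

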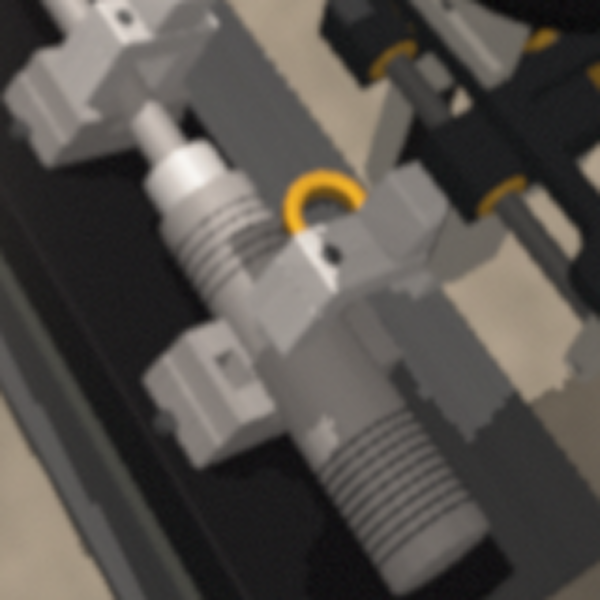

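View pics/w14.png

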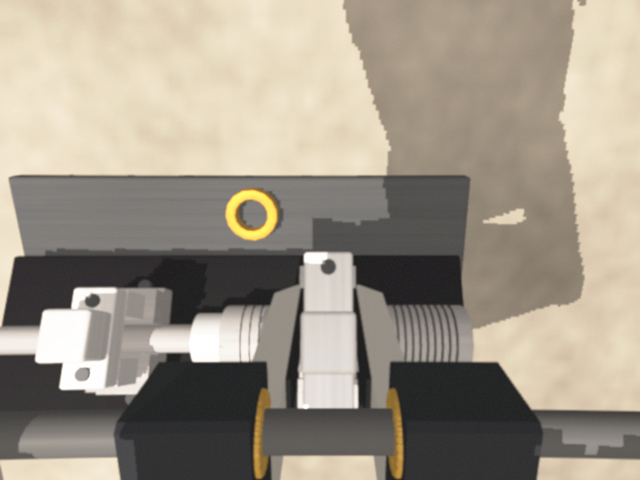

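The cap is above the wide half with its keys in line with the slots. I'll insert along the normal.

>>> servo_tool:
  motion: [8, -5, -0.4, 0, 14, -8, -0.4, 0, 18, -10.4, -0.4, 0, 20.8, -12, -0.4, 0, 20.8, -12, -0.4, 0]
  gripper: 0
  force: 10

```text
time_s: 25.18
ee_pos: [0.5169, 0.235, 0.1144]
eef_rot: [1.874, 1.57, -2.818]
force: [-0.4, 0.6, -1.8]
grip_width: 0.0217
```

```bash
python3 - <<'E'
from held import *
import pickle
c=cam('wrist'); o=ctrl.get_obs(); print(o['time_s'],o['ee_pos'],o['force'])
q,m=held(c,o); profile(q,2)
c=cam('scene'); save(c,'s15.png',(300,310,460,470),3.75)
E
```

```text
25.225 [0.51690164 0.23505657 0.11465118] [ 2.11270402e-01  7.03657609e-05 -2.41277397e+00]
-9.0:12.6(183) -7.0:11.9(280) -5.0:11.1(265) -3.0:10.1(279) -1.0:8.8(387) 1.0:7.3(477) 3.0:6.4(476) 5.0:5.3(462) 7.0:3.8(479) 9.0:-20.1(193) 11.0:-21.0(198) 13.0:-22.1(191) 15.0:-22.8(178) 17.0:-23.4(200) 19.0:-24.6(211) 21.0:-25.9(206) 23.0:-26.5(52)
```

View pics/s15.png

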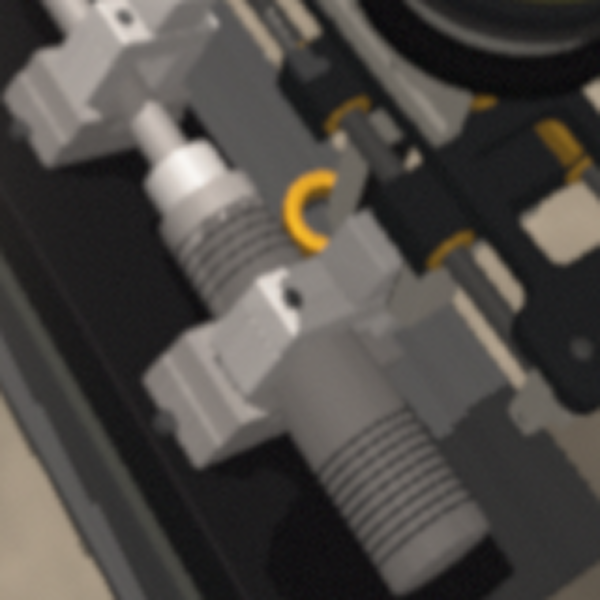

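>>> servo_tool:
  motion: [2, -1.1, 0, 0, 4, -2.2, 0, 0, 5.2, -2.2, 0, 0, 6.5, -1.8, 0, 0, 7, -1.5, 0, 0, 7, -1.5, 0, 0]
  gripper: 0
  force: 6

```text
time_s: 26.02
ee_pos: [0.5185, 0.2351, 0.1077]
eef_rot: [-1.219, 1.57, 0.373]
force: [-0.8, 1.0, -1.4]
grip_width: 0.0223
```

```bash
python3 - <<'E'
from held import *
import pickle
c=cam('wrist'); o=ctrl.get_obs(); print(o['time_s'],o['ee_pos'],o['force'])
q,m=held(c,o); profile(q,2)
c=cam('scene'); save(c,'s16.png',(300,310,460,470),3.75)
E
```

```text
26.075 [0.51848888 0.23511293 0.10771712] [ 0.40765889  1.18566032 -0.13347694]
-9.0:13.8(99) -7.0:13.3(289) -5.0:12.2(295) -3.0:11.1(287) -1.0:9.9(311) 1.0:8.0(461) 3.0:6.8(485) 5.0:5.8(480) 7.0:4.5(517) 9.0:-20.1(298) 11.0:-21.7(205) 13.0:-22.8(188) 15.0:-23.4(181) 17.0:-24.3(204) 19.0:-25.9(222) 21.0:-27.1(169)
```

View pics/s16.png

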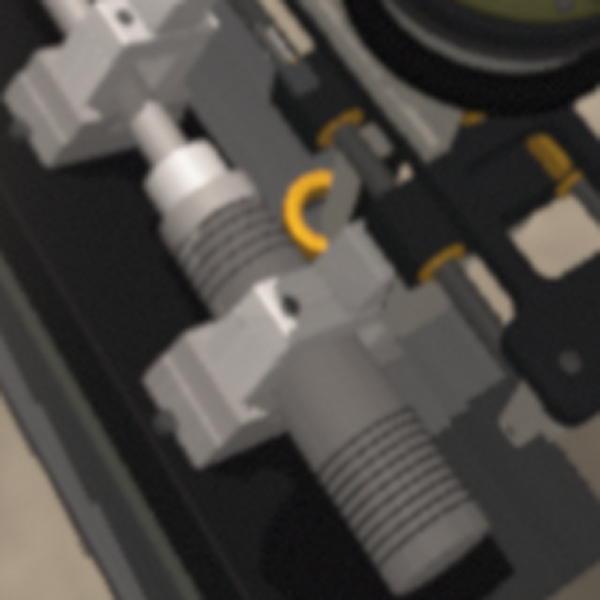

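The cap has turned to about 30° as it seats. I'll press along the normal to confirm it is home.

>>> servo_tool:
  motion: [1, -0.6, 0, 0, 2, -1.2, 0, 0, 2.6, -1.5, 0, 0, 2.6, -1.5, 0, 0]
  gripper: 0
  force: 10

```text
time_s: 26.62
ee_pos: [0.5196, 0.2351, 0.1059]
eef_rot: [1.525, 1.57, 3.117]
force: [-8.2, -0.8, 10.9]
grip_width: 0.022
```

```bash
python3 - <<'E'
from held import *
import pickle
c=cam('wrist'); save(c,'w17.png'); pickle.dump(c,open('w17.pkl','wb'));o=ctrl.get_obs(); print(o['time_s'],o['ee_pos'],o['force'])
q,m=held(c,o); profile(q,2)
ce,n=np.load('slope.npy'); D=(cloud(c)-ce)@n*1000
R=Ro.from_euler('xyz',o['eef_rot']).as_matrix()
for v in range(255,376,10): print(v,round(float(np.nanmedian(D[v-1:v+2,320:338])),1),end=' | ')
E
```

```text
26.675 [0.5196363  0.23515861 0.10592526] [-8.73285042 -1.59157156 10.52425906]
-9.0:14.8(19) -7.0:14.8(272) -5.0:13.9(288) -3.0:12.6(306) -1.0:11.6(277) 1.0:10.1(352) 3.0:8.3(480) 5.0:7.2(504) 7.0:5.9(469) 9.0:4.4(523) 11.0:-20.6(246) 13.0:-22.1(199) 15.0:-22.9(182) 17.0:-23.7(200) 19.0:-25.1(202) 21.0:-26.4(226) 23.0:-27.5(61) 
255 63.3 | 265 64.5 | 275 63.2 | 285 63.1 | 295 63.4 | 305 83.6 | 315 85.2 | 325 85.3 | 335 85.3 | 345 85.1 | 355 85.2 | 365 84.7 | 375 63.3 |
```

It is home: the crown reads 63.3 mm on both the uphill and downhill sides and the tab 85.2 mm above the slope, level with the seated narrow cap's tab at 85.4 mm. The press force was about 13 N. I'll let go and rise.

>>> servo_tool:
  motion: [0, 0, 0, 0, 0, 0, 0, 0, 0, 0, 0, 0, 0, 0, 0, 0]
  gripper: 0.5

```text
time_s: 27.18
ee_pos: [0.5199, 0.2351, 0.105]
eef_rot: [1.996, 1.571, -2.695]
force: [0.4, 0.6, 0.7]
grip_width: 0.047
```

>>> servo_tool:
  motion: [-20, 0, 0, 0, -60, 0, 0, 0, -100, -30, 0, 0, -110, -80, 0, 0, -110, -105, 30, 0, -110, -105, 60, 0, -110, -105, 60, 0]

```text
time_s: 28.05
ee_pos: [0.6233, 0.2988, 0.2141]
eef_rot: [1.774, 1.57, -2.916]
force: [-0.6, -0.1, -0.3]
grip_width: 0.0472
```

```bash
python3 - <<'E'
from h import *
ce,n=np.load('slope.npy')
o=ctrl.get_obs(); print(o['time_s'],o['ee_pos'],o['force'])
w=cam('wrist'); save(w,'w18.png'); t=cam('top'); save(t,'t18.png'); s=cam('scene'); save(s,'s18.png')
for nm,c in (('wrist',w),('top',t),('scene',s)):
    P=cloud(c); D=(P-ce)@n*1000
    for lab,oo in (('narrow',(.5518,.1155)),('wide',(.5492,.2352))):
        for L,cx,cz in (('tab',0,58),('crown-',-1,36),('crown+',1,36)):
            k={'narrow':18,'wide':31}[lab]
            ex=np.array([.866,.021,.5]); base=np.array([oo[0],oo[1],.0855])
            p=base+ex*cx*k/1000+n*cz/1000
            m=(np.linalg.norm(P-p,axis=2)<.006)
            if m.sum()>3: print(nm,lab,L,m.sum(),np.median(D[m]).round(1),end=' ; ')
        print()
E
```

```text
28.05 [0.62327897 0.29880231 0.21413263] [-0.58995553 -0.1341847  -0.27834477]
wrist narrow tab 106 85.2 ; wrist narrow crown- 88 63.5 ; wrist narrow crown+ 313 63.6 ; 
wrist wide tab 319 85.2 ; wrist wide crown- 206 64.2 ; wrist wide crown+ 291 63.6 ; 
top narrow tab 37 83.9 ; top narrow crown- 10 63.6 ; top narrow crown+ 36 62.5 ; 
top wide tab 35 84.0 ; top wide crown- 35 62.3 ; top wide crown+ 35 62.5 ;
```

View pics/w18.png

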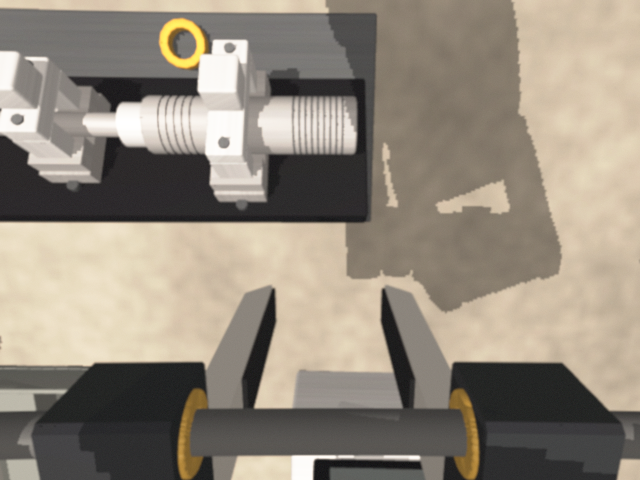

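View pics/s18.png

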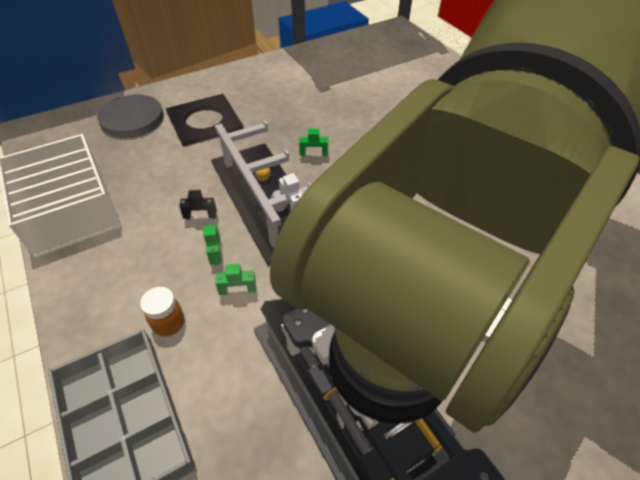

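View pics/t18.png

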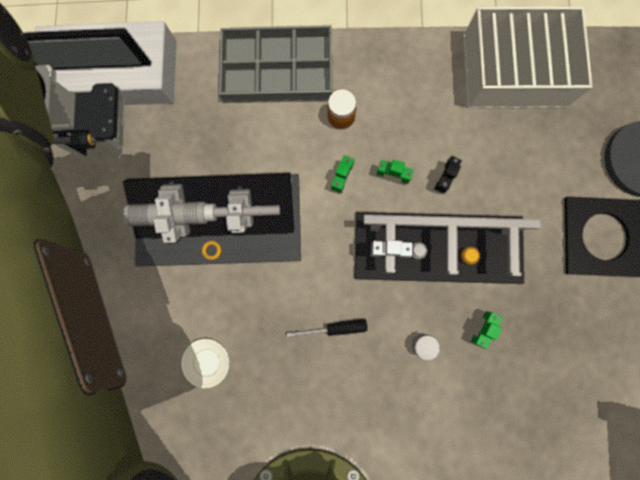

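The top view shows both caps on their halves at px (170,212) and (238,210), the mid cap on its peg at (392,248), and the objectives and ring where they were. The tabs read 83.9 and 84.0 mm above the slope, against 84.1 mm for fully home. I'm handing in.

```bash
python3 -c "
from station import ctrl
print(ctrl.get_obs()['time_s'],ctrl.hand_in())"
```

```text
the job is handed in; nothing more can be done
28.2 None
```

Both caps are on their own lower halves, fully home and released, and the job was handed in at 28.2 s with the gripper well clear.

**What I did:** Because the tool can only point straight down, I gripped each tab and turned the cap about 30° in the pads by pushing a leg against its own peg. I then slid the keys into the slots along the slope normal and pressed with about 13 N. The narrow cap went first, then the wide one.

**Last checks:**
- **Seating:** the top camera put the tabs 83.9 mm (narrow) and 84.0 mm (wide) above the slope, against 84.1 mm for fully home. The crowns read 62.3–62.5 mm against about 62 mm, except one narrow-cap reading of 63.6 mm from only 10 pixels.
- **Everything else:** cap_mid still hangs on its peg. Both objectives, the ring and the look-alikes appear unmoved by eye in the top view.

**What disagreed or failed:**
- **Tilting the narrow cap:** the first two tries, pressing its key on top of the peg, hardly turned it. The sideways push worked.
- **Camera offsets:** the cameras differ by 1–3 mm in world y. I corrected the wrist camera against the held cap, and it still reads about 1 mm high.
- **Scene camera:** the arm blocked its view of the seated caps in the final check.

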